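# Book out the spare mask lens from the middle of the stack

### The job

Book the dive kit out at the reader: on the grey dry box, lift the dish of shells and the yellow slate off the blue mask lens frame, then lay the frame square in the middle of the blue pad, and put the slate back square in the middle of the dry box lid with the dish, both shells still in it, back in the middle of the slate. Turn every spray bottle on the black mat so that its orange mark points at the middle of the reader's window, leaving each one upright on the mat (put it back on if it gets knocked off). Never tip the dish, and do not disturb the dive torch or the jar.

Things in the scene. Friction and masses are not known exactly. Their poses are not given: they have to be found in the camera images.
- drybox_top (a point): Centre of the flat top of the grey hard plastic dry box, a closed box fixed to the shelf, 154 x 194 mm in plan and 60 mm tall (its black latch is on the -x side). x is across its short side, y along its long side, z up. The lens frame lies on it at the start, the slate on the frame, the dish on the slate.
- frame_c (a point): Centre, half-way up, of the loose mask lens frame: flat rectangular blue plastic frame with two tempered-glass lenses, 60 mm along x, 150 mm along y, 16 mm thick, 160 g. Straight outer sides, can be gripped across its 60 mm width at the middle. Starts lying on the dry box under the slate. Same either way round.
- slate_c (a point): Centre, half-way up, of the loose yellow dive slate: a rigid flat board with a white face, 60 mm along x, 140 mm along y, 16 mm thick, 170 g. Can be gripped across its 60 mm width. Starts on the lens frame. Same either way round.
- dish_c (a point): Centre, half-way up, of the loose pale blue ceramic dish: round, straight-sided, 60 mm outside diameter, 32 mm tall, wall 4 mm, floor 5 mm thick, 120 g; open at the top (+z). Holds two shells. Can be gripped across its outside. Starts on the slate.
- shell1_c (a point): Centre of a loose tan cowrie shell in the dish, 20 x 13 x 13 mm, 12 g.
- shell2_c (a point): Centre of a loose cream cowrie shell in the dish, 20 x 13 x 13 mm, 12 g.
- pad_top (a point): Centre of the top of the fixed blue pad where the lens frame goes: 90 mm along x, 180 mm along y, top 4 mm above the shelf.
- mat_top (a point): Centre of the top of the fixed black rubber scan mat on which the bottles stand: 120 mm along x, 360 mm along y, top 4 mm above the shelf.
- reader_eye (a point): Centre of the dark window (80 mm wide, 40 mm high, 42 mm above the shelf) of the fixed white reader block, 60 x 100 x 75 mm (x, y, z), just beyond the mat. The block's body lies on the +x side of this point; the window looks along -x.
- bottle1_c (a point): Centre, half-way up, of a loose anti-fog spray bottle: squat blue cylinder with a weighted base, 50 mm diameter and 44 mm tall, with a white cap of 32 mm diameter twisted closed on top, 66 mm tall in all, 140 g. Its orange mark (stripe down the side, continued over the shoulder and the cap's top) is on its own +x side; z is up along the bottle. One to three bottles are there; an absent one reads None.
- bottle2_c (a point): Centre, half-way up, of a loose anti-fog spray bottle: squat blue cylinder with a weighted base, 50 mm diameter and 44 mm tall, with a white cap of 32 mm diameter twisted closed on top, 66 mm tall in all, 140 g. Its orange mark (stripe down the side, continued over the shoulder and the cap's top) is on its own +x side; z is up along the bottle. One to three bottles are there; an absent one reads None.
- bottle3_c (a point): Centre, half-way up, of a loose anti-fog spray bottle: squat blue cylinder with a weighted base, 50 mm diameter and 44 mm tall, with a white cap of 32 mm diameter twisted closed on top, 66 mm tall in all, 140 g. Its orange mark (stripe down the side, continued over the shoulder and the cap's top) is on its own +x side; z is up along the bottle. One to three bottles are there; an absent one reads None.
- torch: Bystander: dive torch standing on its end, black with a yellow head, 56 mm diameter, 131 mm tall, 300 g; origin at the centre of its foot.
- jar: Bystander: small jar, 52 mm diameter, 50 mm tall, 150 g; origin at the centre of its foot.
Things that resemble listed ones, but are neither listed nor needed, are in the scene too. Leave any red or turquoise look-alike of the part that bears frame_c alone.

How it is judged (in metres and radians):
On the way, in this order (a step that is already met when the one before it is completed fails the run):
1. the slate and the dish are both off the stack while the lens frame still lies on the dry box (horizontal distance between slate_c and drybox_top above 0.14 m and horizontal distance between dish_c and drybox_top above 0.12 m and horizontal distance between frame_c and drybox_top below 0.03 m and z of frame_c in the frame of drybox_top between 0.003 and 0.013 m), for 0.2 s.
2. the lens frame lies square in the middle of the blue pad (horizontal distance between frame_c and pad_top below 0.02 m and z of frame_c in the frame of pad_top between 0.003 and 0.013 m and angle between the y axis of frame_c and the y axis of pad_top, either way round below 0.2 rad and linear speed of frame below 0.02 m/s), for 0.2 s.
3. the slate is back on the dry box with the dish on it (horizontal distance between slate_c and drybox_top below 0.02 m and z of slate_c in the frame of drybox_top between 0.003 and 0.013 m and angle between the y axis of slate_c and the y axis of drybox_top, either way round below 0.2 rad and linear speed of each of slate, dish below 0.02 m/s and horizontal distance between dish_c and slate_c below 0.015 m and z of dish_c in the frame of slate_c between 0.019 and 0.029 m and angle between dish's own z axis and vertical below 0.1 rad), for 0.2 s.
At the end, for the whole second after the job is handed in: All at rest: frame on pad (20 mm, 0.2 rad), slate on dry box (20 mm, 0.2 rad), dish on slate (15 mm) with both shells in it; each bottle upright, its axis over the mat, its +x direction passing within 40 mm of the centre of the reader window (all of step 2 and all of step 3 and horizontal distance between each of shell1_c, shell2_c and dish_c below 0.027 m and z of shell1_c in the frame of dish_c between -0.016 and 0.012 m and z of shell2_c in the frame of dish_c between -0.016 and 0.012 m and x of reader_eye in the frame of bottle1_c above 0 m and y of reader_eye in the frame of bottle1_c between -0.04 and 0.04 m and angle between each of bottle1_c, bottle2_c, bottle3_c's own z axis and vertical below 0.1 rad and x of bottle1_c in the frame of mat_top between -0.06 and 0.06 m and y of bottle1_c in the frame of mat_top between -0.18 and 0.18 m and z of each of bottle1_c, bottle2_c, bottle3_c in the frame of mat_top below 0.038 m and linear speed of each of bottle1, bottle2, bottle3 below 0.02 m/s and x of reader_eye in the frame of bottle2_c above 0 m and y of reader_eye in the frame of bottle2_c between -0.04 and 0.04 m and x of bottle2_c in the frame of mat_top between -0.06 and 0.06 m and y of bottle2_c in the frame of mat_top between -0.18 and 0.18 m and x of reader_eye in the frame of bottle3_c above 0 m and y of reader_eye in the frame of bottle3_c between -0.04 and 0.04 m and x of bottle3_c in the frame of mat_top between -0.06 and 0.06 m and y of bottle3_c in the frame of mat_top between -0.18 and 0.18 m); the robot touches nothing.
It fails at once if the dish is tipped by more than 40 degrees (angle between dish's own z axis and vertical above 0.7 rad).
It fails at once if the torch is moved more than 20 mm (distance of torch from where it was at the start of the episode above 0.02 m).
It fails at once if the jar is moved more than 20 mm (distance of jar from where it was at the start of the episode above 0.02 m).
Of bottle1, bottle2, bottle3 only 1 to 3 are there at a start; the rules pass over those that are not, and their reading is None.
At some moment in a run one of bottle1, bottle2, bottle3 may be knocked a few centimetres aside while the robot is not near it.
It also fails if it takes over 210 s, if anything falls off the work surface, if the arm or the gripper's body presses on something with over 40 N, if the wrist force passes 120 N, or if a joint passes its speed limit or range.

### The arm

A 6-joint arm with a two-finger parallel gripper is mounted at the origin on the work surface. World frame = base frame: x ahead of the robot, y to its left, z up, the work surface at z = 0. Lengths are in m, angles in degrees, forces in N, time in s.
With the tool pointing down it reaches from about 0.25 to 0.725 m from the base axis. Payload 9.7 kg.
Tool frame: the origin (TCP) lies at the very end of the fingers, on their centre line; the grasp point (between the pads) lies 19 mm behind it; y points along the fingers, x is the direction in which the jaws open and shut, and the axes are right-handed (so a half turn about y gives the same grasp; the last joint's range is limited). The gripper opens to 85 mm and grips with 20 to 120 N. Pads are 22 mm wide; open, the fingers measure 114 mm over their backs; the gripper's body (76 mm by 85 mm) begins 54 mm behind the grasp point. The pads swing forward as they close: fully open they stand 13 mm farther back than shut.
Start: joints at [-69.958, 4.979, 10.078, 95.1, 0, 90], TCP at [0.188, -0.517, 0.194] pointing down, gripper open.
Joint ranges: [-179.16, 179.16], [-48.56, 103.87], [-65.8, 70.77], [-126.05, 130.52], [-82.76, 87.17], [-180, 180]. Speed limits (degrees/s): [127.2, 127.2, 147.25, 180, 180, 180].

### API

Orientations are given as [roll, pitch, yaw] about the fixed x, y, z axes, in that order (R = Rz(yaw) Ry(pitch) Rx(roll)).
In Python, from workcell import bot gives the robot as it stands.
- The arm moves only by the shell command python3 -m jog 'ROWS' [FORCE]. ROWS is JSON, a list of rows, each a list of 7 numbers: the closure, from 0 (fully open) to 1 (shut), then the shift along the world's x, y, z in units of 25 mm (1.0 is 25 mm), then the turn, a rotation vector about the world's x, y, z in units of 5 degrees (1.0 is 5 degrees). A call has 1 to 5 rows; each row is the pose to reach, as a shift and turn from the pose commanded when the call began; what a row does not reach only later rows make up. A row lasts 1/10 s, in which the tool goes at most 50 mm and 8.59 degrees, less where a joint would pass 70% of its speed; a pose out of reach is approached as far as the arm can. A call with a gripper value outside its range is refused whole. The fingers move at their own pace and stop on an object; FORCE is the grip in N (left out, the last holds). Time passes only in rows, so rows that repeat a pose let the fingers close. It gives the time, the measured TCP pose, the force and the opening at its end, in the units of the state.
- bot.get_obs(): the state, without advancing time (a new reading comes with each control period).
- bot.camera(name): name is "scene" or "top" or "wrist"; returns (picture, depth): 480x640x3 uint8, red, green, blue; 480x640 float32, m along the optical axis (not along the pixel's ray), 0 where there is no reading.
- bot.camera_model(name): a dict with "fx", "fy", "cx", "cy" (pixels), "rvec" (rotation vector, rad) and "tvec" (3), from world to camera coordinates, as OpenCV has them; the wrist camera has in their place "tool_from_camera" (4x4, takes a point from camera to tool coordinates, whose origin is the TCP and whose axes are the tool frame's). Camera axes: x right, y down, z forward; pixel columns grow to the right and rows downward; lengths in m; the calibration is good to about 2 mm. A picture is of the moment at which its call begins: read the wrist's pose just before it. camera_model takes no time and is no camera call.
- bot.job_done(): hands the job in, once; it reports no verdict.
Trained networks look in the newest picture that a camera, given by its name, has taken for a name from the list of things; names that differ only in an ending like _2 or _b are one class to them, and where a whole thing is asked for, a point or a joint stands for the part that bears it (a point fixed in the world has none). Each returns a list of dicts, best first, with "conf" (0 to 1); they miss things now and then, are a little off and sometimes report something else, mostly with a low value. They report only what shows in the picture. A call takes as long as a camera call. They do not tell look-alikes from the thing itself.
- bot.regions_of(camera, label): "pixels" (480x640 bool, what is visible of it) and "point" ([row, column] in pixels, amid what is visible of it).
The state is a dict: "time": time; "q": joint angles; "qd": joint speeds; "joint_efforts": joint torques, N m; "ee_pos": TCP position; "tcp_rot": TCP orientation; "wrist_force": force on the tool from outside, world axes, zero at the start; "torque": the same for the moment, N m; "opening": finger opening in m.
Only numpy, scipy, OpenCV 4.12 (cv2) and the standard library are available. Lean on these libraries where they do the work, as an engineer would, in place of code of your own. Each camera call takes 0.05 s, during which the arm holds its last target. There are 200 camera calls.

## Working session

There is one attempt and no reset: what is moved stays moved. The work goes in short steps, Python scripts to look and compute and a shell command to move; the robot and the scene stay as the last step left them, time stands still between calls to the robot, and variables do not carry over. Pictures are saved under pics/ and viewed, about 12 in all and at most 16, crops included, and the job is handed in when it is done.

```bash
ls; mkdir -p pics
cat > h.py <<'E'
import numpy as np, cv2
from workcell import bot
from scipy.spatial.transform import Rotation as R
def T_cam(name):
    m=bot.camera_model(name)
    if name=="wrist":
        o=bot.get_obs(); T=np.eye(4); T[:3,:3]=R.from_euler('xyz',o['tcp_rot'],degrees=True).as_matrix(); T[:3,3]=o['ee_pos']
        return m,T@np.array(m['tool_from_camera'])
    T=np.eye(4); T[:3,:3]=cv2.Rodrigues(np.array(m['rvec'],float))[0]; T[:3,3]=np.ravel(m['tvec'])
    return m,np.linalg.inv(T)
def snap(name,fn=None):
    m,T=T_cam(name); im,d=bot.camera(name)
    if fn: cv2.imwrite('pics/'+fn,im[:,:,::-1])
    v,u=np.mgrid[:480,:640]
    P=np.stack([(u-m['cx'])/m['fx']*d,(v-m['cy'])/m['fy']*d,d],-1)@T[:3,:3].T+T[:3,3]
    P[d==0]=np.nan
    return im,d,P
E
python3 - <<'E'
from h import *
o=bot.get_obs(); print(o['tcp_rot'],o['ee_pos'],o['opening'],o['wrist_force'])
for c in ("top","scene"):
    im,d,P=snap(c,c+"0.png"); np.savez('pics/'+c+'.npz',im=im,P=P)
    m,T=T_cam(c);print(c,T[:3,3].round(3),T[:3,2].round(2),m['fx'])
    for l in ["frame_c","slate_c","dish_c","shell1_c","bottle1_c","torch","jar"]:
        for r in bot.regions_of(c,l)[:4]:
            M=r['pixels'];Q=P[M];Q=Q[~np.isnan(Q[:,0])]
            if len(Q): print(l,round(r['conf'],2),r['point'],M.sum(),np.median(Q,0).round(3),Q[:,2].max().round(3))
E
```

```text
pics
[-8.99991356e+01  7.31144548e-02 -6.99599443e+01] [ 0.1883922  -0.51644137  0.19340548] 0.08537174610263863 [ 0.390799   -0.78473984 -0.28587266]
top [0.355 0.122 1.256] [ 0.13 -0.   -0.99] 458.9153687189247
frame_c 0.95 [254.1, 118.9] 1183 [0.504 0.648 0.011] 0.023
frame_c 0.93 [228.6, 187.7] 1214 [0.559 0.466 0.011] 0.022
frame_c 0.79 [308.5, 182.2] 1259 [0.348 0.481 0.011] 0.022
frame_c 0.58 [334.2, 270.9] 1297 [0.266 0.236 0.011] 0.021
slate_c 0.73 [258.8, 275.3] 857 [0.475 0.222 0.091] 0.126
dish_c 0.94 [257.5, 260.3] 479 [0.47  0.253 0.098] 0.131
shell1_c 0.62 [259.0, 413.1] 322 [ 0.464 -0.153  0.052] 0.076
bottle1_c 0.61 [264.3, 507.3] 353 [ 0.451 -0.389  0.05 ] 0.075
torch 0.88 [173.8, 241.5] 562 [0.687 0.297 0.128] 0.137
jar 0.91 [202.3, 398.4] 321 [ 0.615 -0.111  0.048] 0.056
scene [1.156 0.471 0.912] [-0.58 -0.34 -0.74] 440.11321234602457
frame_c 0.86 [271.9, 478.2] 1262 [0.358 0.484 0.011] 0.02
frame_c 0.72 [351.5, 533.1] 1857 [0.508 0.652 0.011] 0.021
frame_c 0.7 [223.6, 397.7] 875 [0.277 0.239 0.012] 0.02
frame_c 0.61 [210.7, 244.4] 401 [ 0.48  -0.15   0.045] 0.074
slate_c 0.56 [258.5, 368.2] 911 [0.49  0.251 0.091] 0.102
dish_c 0.86 [242.7, 378.2] 452 [0.466 0.251 0.111] 0.126
bottle1_c 0.74 [182.6, 181.2] 337 [ 0.465 -0.389  0.045] 0.073
torch 0.93 [330.8, 351.3] 1041 [0.71  0.305 0.122] 0.136
jar 0.68 [331.5, 353.7] 1064 [0.71  0.305 0.122] 0.136
jar 0.56 [252.1, 223.1] 433 [ 0.63  -0.108  0.043] 0.054
```

View pics/top0.png

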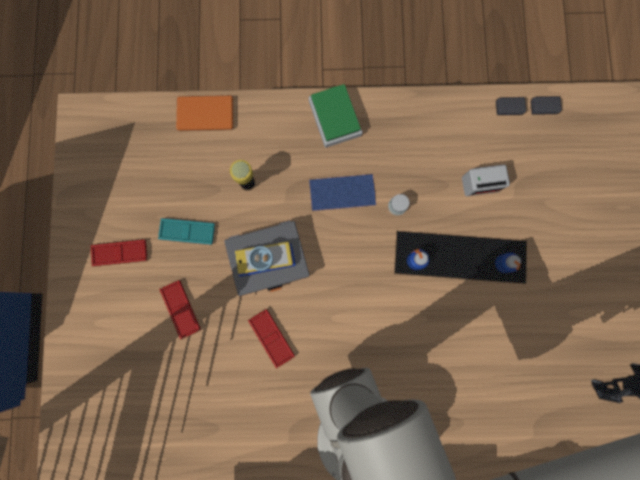

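View pics/scene0.png

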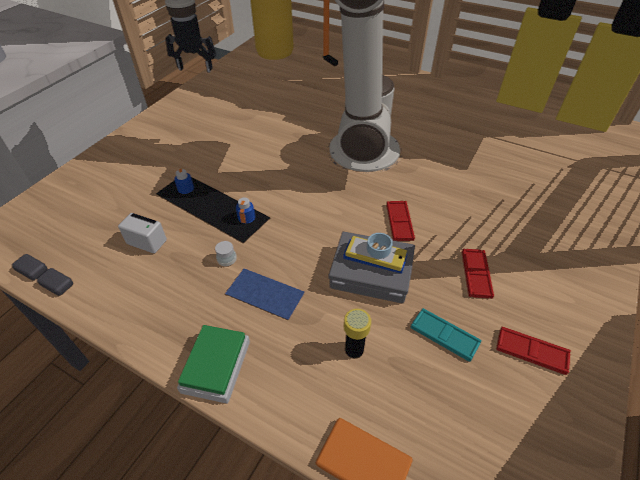

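The top view shows the box with slate and dish at (263,258), and the blue pad at (343,193). Two bottles stand on the mat, at (418,260) and (510,263). The reader is at (487,180), the jar at (399,204) and the torch at (242,175). The red frames at (120,252), (181,309) and (272,338) and the turquoise one at (187,231) are look-alikes, so I leave them alone. The real frame is the blue one under the slate.

```bash
cat > fit.py <<'E'
from h import *
D=np.load('pics/top.npz');im=D['im'].astype(int);P=D['P'];r,g,b=im[...,0],im[...,1],im[...,2]
z=P[...,2]
def box(x0,x1,y0,y1): return (P[...,0]>x0)&(P[...,0]<x1)&(P[...,1]>y0)&(P[...,1]<y1)
def rect(M,n):
    M=cv2.morphologyEx(M.astype(np.uint8),cv2.MORPH_OPEN,np.ones((3,3)))
    k,L,S,_=cv2.connectedComponentsWithStats(M); i=1+np.argmax(S[1:,4]); Q=P[L==i]
    (c,s,a)=cv2.minAreaRect((Q[:,:2]*1000).astype(np.float32))
    p=cv2.boxPoints((c,s,a)); e=[p[1]-p[0],p[2]-p[1]]; e=e[0] if np.linalg.norm(e[0])>np.linalg.norm(e[1]) else e[1]
    ang=np.degrees(np.arctan2(e[1],e[0]))%180
    print(n,'c',np.round(c,1),'size',np.round(s,1),'long axis deg',ang.round(1),'z',np.median(Q[:,2]).round(4),'mean',(Q[:,:2].mean(0)*1000).round(1))
rect(box(.3,.65,.1,.4)&(z>.05)&(z<.14),'drybox')
rect(box(.3,.65,.1,.4)&(z>.085)&(z<.14),'slate')
rect(box(.3,.65,.1,.4)&(z>.085)&(z<.14)&(r>g*0.9)&(r>b),'slateY')
rect(box(.3,.65,.1,.4)&(z>.105)&(z<.14),'dish')
rect(box(.5,.8,-.08,.15)&(z<.02)&(b>r+20),'pad')
rect(box(.3,.62,-.5,-.08)&(r+g+b<110)&(z<.03),'mat')
rect(box(.3,.62,-.5,-.08)&(r+g+b<330)&(z<.03),'mat2')
rect(box(.55,.85,-.5,-.2)&(z>.04)&(z<.1),'reader')
rect(box(.55,.85,-.5,-.2)&(z>.07)&(z<.1),'readertop')
rect(box(.55,.85,-.2,-.05)&(z>.03)&(z<.1),'jar')
for y0,y1 in((-.22,-.1),(-.46,-.32)): 
    rect(box(.4,.53,y0,y1)&(z>.025)&(z<.1),'bottle')
    rect(box(.4,.53,y0,y1)&(z>.058)&(z<.1),'cap')
    M=box(.4,.53,y0,y1)&(z>.025)&(r>120)&(r>1.4*g)&(r>1.7*b); print(M.sum(),P[M].mean(0))
E
python3 fit.py
python3 -c "
import cv2;a=cv2.imread('pics/top0.png')
c=cv2.resize(a[220:300,390:530],None,fx=5,fy=5,interpolation=2);d=cv2.resize(a[215:300,215:320],None,fx=5,fy=5,interpolation=2)
cv2.imwrite('pics/c1.png',c)"
```

```text
drybox c [473.5 242.8] size [161.4 194.1] long axis deg 104.3 z 0.0607 mean [473.6 241.8]
slate c [472.4 247.5] size [ 63.6 140.2] long axis deg 98.3 z 0.0929 mean [473.1 247. ]
slateY c [466.8 296.3] size [60.2 41.9] long axis deg 9.9 z 0.091 mean [465.6 299.6]
dish c [472.3 241.1] size [10.4 13.2] long axis deg 179.4 z 0.1073 mean [471.5 241.2]
pad c [663.1  34.5] size [ 86.2 176.2] long axis deg 94.1 z 0.0031 mean [662.7  34.7]
mat c [ 472.8 -285.9] size [354. 114.] long axis deg 84.6 z 0.0029 mean [ 475.5 -288.3]
mat2 c [ 426.  -299.9] size [400.2 252.3] long axis deg 89.9 z 0.0011 mean [ 423.  -318.8]
reader c [ 675.7 -350.3] size [ 64.1 101. ] long axis deg 96.0 z 0.0732 mean [ 672.5 -345.5]
readertop c [ 677.  -350.9] size [57.  98.3] long axis deg 97.3 z 0.074 mean [ 676.5 -350.7]
jar c [ 618.5 -115.6] size [45.1 44. ] long axis deg 90.0 z 0.0489 mean [ 618. -115.]
bottle c [ 466.1 -159.3] size [49.  48.5] long axis deg 85.5 z 0.0522 mean [ 464.8 -155.8]
cap c [ 465.3 -159.1] size [28.8 28.8] long axis deg 88.8 z 0.0683 mean [ 465.7 -159.2]
22 [ 0.47940935 -0.15697891  0.06199107]
bottle c [ 453.2 -397.6] size [48.4 47.8] long axis deg 0.2 z 0.0521 mean [ 451.8 -393.5]
cap c [ 452.5 -400.1] size [30.9 30. ] long axis deg 46.7 z 0.0686 mean [ 452.5 -398.5]
0 [nan nan nan]fit.py:25: RuntimeWarning: Mean of empty slice.
  M=box(.4,.53,y0,y1)&(z>.025)&(r>120)&(r>1.4*g)&(r>1.7*b); print(M.sum(),P[M].mean(0))
  ret = um.true_divide(
```

View pics/c1.png

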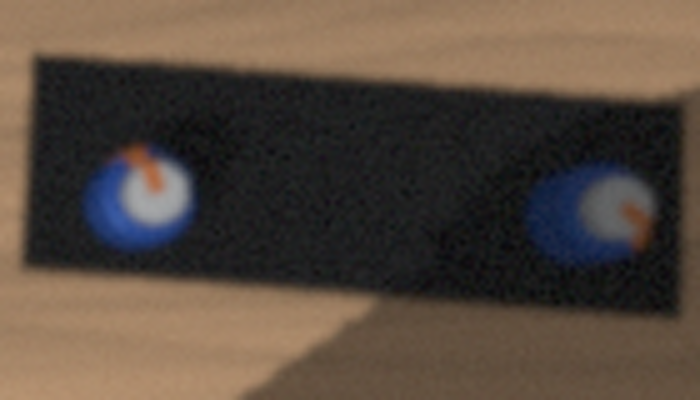

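Both bottles show their marks: A at about (466,-159) mm points to about +27°, and B at about (453,-400) mm points to about -140°. The arm goes over the stack next for a close look.

```bash
J="python3 -m jog"
python3 -m jog '[[0,0,0,5.6,0,0,7.8],[0,0,0,5.6,0,0,7.8],[0,0,0,5.6,0,0,7.8],[0,0,0,5.6,0,0,7.8],[0,0,0,5.6,0,0,7.8]]' 30
python3 -m jog '[[0,2.8,7.6,0,0,0,7.8],[0,2.8,7.6,0,0,0,7.8],[0,2.8,7.6,0,0,0,7.8],[0,2.8,7.6,0,0,0,7.8],[0,2.8,7.6,0,0,0,7.8]]'
python3 -m jog '[[0,2.8,7.6,0,0,0,0],[0,2.8,7.6,0,0,0,0],[0,2.8,7.6,0,0,0,0],[0,2.8,7.6,0,0,0,0],[0,2.8,7.6,0,0,0,0]]'
python3 -m jog '[[0,2.8,7.6,0,0,0,0],[0,2.8,7.6,0,0,0,0],[0,2.8,7.6,0,0,0,0],[0,2.8,7.6,0,0,0,0],[0,2.8,7.6,0,0,0,0]]'
python3 -m jog '[[0,2.8,7.0,0,0,0,0],[0,2.8,7.0,0,0,0,0],[0,2.8,7.0,0,0,0,0],[0,2.8,7.0,0,0,0,0],[0,2.8,7.0,0,0,0,0]]'
cat > w.py <<'E'
import sys
from h import *
im,d,P=snap('wrist',sys.argv[1]); np.savez('pics/w.npz',im=im,P=P)
o=bot.get_obs();m,T=T_cam('wrist');print(np.round(o['ee_pos'],4),np.round(o['tcp_rot'],1),'q',np.round(o['q'],0),'cam',T[:3,3].round(3),T[:3,2].round(2))
def rect(M,n):
    M=cv2.morphologyEx(M.astype(np.uint8),cv2.MORPH_OPEN,np.ones((5,5)))
    k,L,S,_=cv2.connectedComponentsWithStats(M)
    if k<2: print(n,'none');return
    i=1+np.argmax(S[1:,4]); Q=P[L==i]
    (c,s,a)=cv2.minAreaRect((Q[:,:2]*1000).astype(np.float32)); p=cv2.boxPoints((c,s,a)); e=[p[1]-p[0],p[2]-p[1]]; e=e[0] if np.linalg.norm(e[0])>np.linalg.norm(e[1]) else e[1]
    print(n,'c',np.round(c,1),'size',np.round(s,1),'axis',(np.degrees(np.arctan2(e[1],e[0]))%180).round(1),'z',np.median(Q[:,2]).round(4))
im=im.astype(int);r,g,b=im[...,0],im[...,1],im[...,2];z=P[...,2]
E
cat > w1.py <<'E'
from w import *
near=np.hypot(P[...,0]-.473,P[...,1]-.243)<.16
rect(near&(z>.05)&(z<.068),'boxtop'); rect(near&(z>.05)&(z<.14),'box+all')
rect(near&(z>.085)&(z<.098),'slate');rect(near&(z>.070)&(z<.14),'slate+frame'); rect(near&(z>.117)&(z<.14),'dishrim')
E
python3 w1.py w1.png
```

```text
time: 1.3
ee_pos: [0.1887, -0.5173, 0.3356]
tcp_rot: [-90.1, -0.1, -30.6]
wrist_force: [0.1, 0.4, -0.9]
opening: 0.0856
time: 1.8
ee_pos: [0.2595, -0.3227, 0.3356]
tcp_rot: [-90.1, -0.1, 8.6]
wrist_force: [-0.3, -0.1, 0.1]
opening: 0.0854
time: 2.3
ee_pos: [0.3297, -0.1321, 0.3345]
tcp_rot: [-90.0, -0.1, 8.5]
wrist_force: [-0.6, -0.1, 0.2]
opening: 0.0852
time: 2.8
ee_pos: [0.3996, 0.0573, 0.333]
tcp_rot: [-90.0, 0.1, 8.4]
wrist_force: [0.7, -1.2, 0.4]
opening: 0.0856
time: 3.3
ee_pos: [0.47, 0.2308, 0.3316]
tcp_rot: [-90.0, 0.2, 8.2]
wrist_force: [0.6, -0.4, -0.9]
opening: 0.0851
[0.4694 0.229  0.3325] [-90.1   0.1   8.1] q [ 26.   7.  29. 111.  -0. 108.] cam [0.459 0.293 0.512] [ 0.04 -0.26 -0.97]
boxtop c [472.2 241.8] size [161.2 194. ] axis 104.4 z 0.06
box+all c [472.2 241.8] size [161.2 194. ] axis 104.4 z 0.0606
slate c [466.9 290.2] size [60.1 50.3] axis 8.3 z 0.092
slate+frame c [471.4 244.6] size [ 65.3 150. ] axis 99.5 z 0.0928
dishrim none
```

View pics/w1.png

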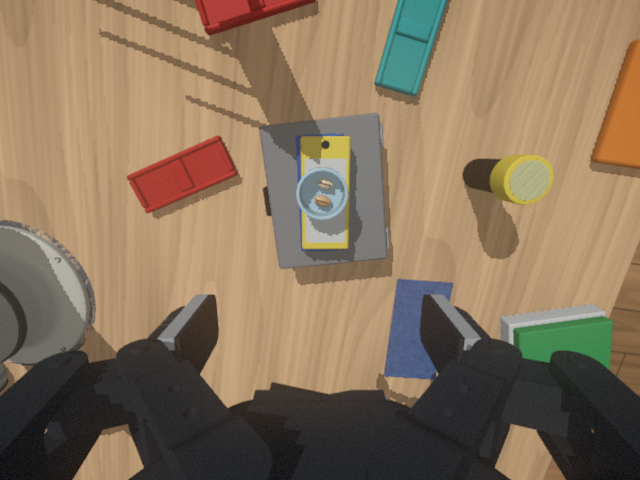

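The wrist view shows the stack: dish at (323,193) with two shells, yellow slate, and a strip of blue frame at its left and top edges. The red and turquoise look-alikes sit apart. I'll refine the fits from this cloud.

```bash
cat > w2.py <<'E'
import numpy as np,cv2
D=np.load('pics/w.npz');P=D['P'];im=D['im'].astype(int);r,g,b=im[...,0],im[...,1],im[...,2];z=P[...,2]
near=np.hypot(P[...,0]-.473,P[...,1]-.243)<.16
def rect(M,n):
    Q=P[M];(c,s,a)=cv2.minAreaRect((Q[:,:2]*1000).astype(np.float32)); print(n,np.round(c,1),np.round(s,1),round(a,1),len(Q))
rect(near&(z>.057)&(z<.063),'box')
v,u=np.mgrid[:480,:640]
W=near&(z>.084)&(z<.1)&(r>b*1.3)&(r>100); rect(W,'yellow')
Wh=near&(z>.086)&(z<.098); rect(Wh,'slateall')
F=near&(z>.070)&(z<.082)&(b>r*1.3); rect(F,'frame vis'); 
for t in (.11,.115,.119): 
    Q=P[near&(z>t)&(z<.13)][:,:2]*1000
    if len(Q)>5: print('rim',t,len(Q),cv2.minEnclosingCircle(Q.astype(np.float32)))
E
python3 w2.py
```

```text
box [472.5 241.9] [159.7 193.4] 14.2 10681
yellow [473.6 246.7] [ 59.7 138.7] 8.7 1836
slateall [473.3 246.6] [ 60.1 138.4] 8.3 4303
frame vis [466.4 244. ] [ 58.  150.6] 7.6 288
rim 0.11 722 ((468.3249206542969, 250.8441619873047), 29.902612686157227)
rim 0.115 614 ((468.3249206542969, 250.8441619873047), 29.902612686157227)
rim 0.119 572 ((468.3249206542969, 250.8441619873047), 29.902612686157227)
```

```bash
python3 -m jog '[[0,0,0.88,0,0,0,0],[0,0,0.88,-2,0,0,0],[0,0,0.88,-4,0,0,0],[0,0,0.88,-6,0,0,0],[0,0,0.88,-6.6,0,0,0]]'
python3 -m jog '[[0,0,0,0,0,0,0],[0,0,0,0,0,0,0]]'
```

```text
time: 3.85
ee_pos: [0.4665, 0.2472, 0.1637]
tcp_rot: [-90.2, 0.4, 7.9]
wrist_force: [-0.1, 0.3, 0.1]
opening: 0.0853
time: 4.05
ee_pos: [0.469, 0.2492, 0.1708]
tcp_rot: [-90.0, -0.1, 8.0]
wrist_force: [-0.4, -0.6, 0.2]
opening: 0.0852
```

```bash
python3 -m jog '[[0,0,0.05,-1.5,0,0,0],[0,0,0.05,-2.6,0,0,0],[0,0,0.05,-3.05,0,0,0],[0,0,0.05,-3.05,0,0,0],[0,0,0.05,-3.05,0,0,0]]'
python3 -m jog '[[0.15,0,0,0,0,0,0],[0.3,0,0,0,0,0,0],[0.45,0,0,0,0,0,0],[0.6,0,0,0,0,0,0],[0.6,0,0,0,0,0,0]]' 25
python3 -m jog '[[0.6,0,0,0,0,0,0],[0.6,0,0,0,0,0,0],[0.6,0,0,0,0,0,0]]' 25
```

```text
time: 4.55
ee_pos: [0.4694, 0.2518, 0.095]
tcp_rot: [-90.0, -0.1, 8.0]
wrist_force: [0.1, 0.3, 0.4]
opening: 0.0851
time: 5.05
ee_pos: [0.4685, 0.2516, 0.0929]
tcp_rot: [-90.0, -0.0, 8.0]
wrist_force: [0.2, -0.2, 0.2]
opening: 0.034
time: 5.35
ee_pos: [0.4685, 0.2516, 0.0928]
tcp_rot: [-90.0, 0.0, 8.0]
wrist_force: [-0.5, 0.1, -0.4]
opening: 0.0341
```

```bash
python3 w1.py w2.png
```

```text
[0.4685 0.2516 0.0928] [-90.   0.   8.] q [ 28.   2.  -5.  84.  -0. 110.] cam [0.458 0.315 0.273] [ 0.04 -0.26 -0.97]
boxtop c [467.7 260.1] size [161.4 155.8] axis 14.3 z 0.06
box+all c [472.4 241.8] size [161.3 193.7] axis 104.4 z 0.0609
slate c [467.6 286.1] size [60.3 59.9] axis 8.1 z 0.0922
slate+frame c [471.4 248.1] size [ 66.  142.6] axis 99.8 z 0.0931
dishrim c [467.5 267.5] size [58.3 26.9] axis 4.5 z 0.1238
```

View pics/w2.png

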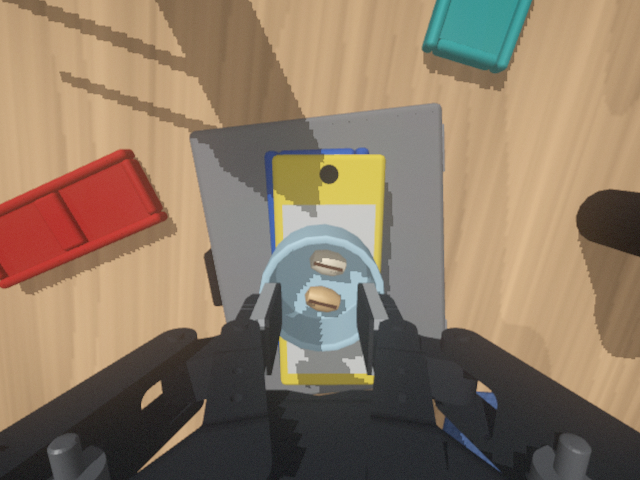

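The two pads, at columns 265–280 and 360–380, look to be above the dish rim (262–384) and not around it. I'll check the depth at the pads.

Run:
```python
from h import *
P=np.load('pics/w.npz')['P']
print(bot.camera_model('wrist')['fx'],bot.camera_model('wrist')['tool_from_camera'])
for v,u in [(290,276),(290,268),(300,272),(320,272),(350,272),(290,364),(300,368),(320,368),(350,368),(290,263),(345,325),(340,300),(345,345)]: print(v,u,P[v,u].round(4))
```

```text
338.03571674431447 [[ 9.99999740e-01  1.47675330e-05  7.20647581e-04 -1.23805844e-03]
 [-6.92302639e-04 -2.58661940e-01  9.65967661e-01 -1.79942328e-01]
 [ 2.00669061e-04 -9.65967909e-01 -2.58661863e-01  6.45576506e-02]
 [ 0.00000000e+00  0.00000000e+00  0.00000000e+00  1.00000000e+00]]
290 276 [0.4485 0.2592 0.1436]
290 268 [0.4454 0.2593 0.1448]
300 272 [0.4482 0.2595 0.1541]
320 272 [0.4496 0.2547 0.1606]
350 272 [0.451  0.2438 0.1627]
290 364 [0.4842 0.2645 0.144 ]
300 368 [0.4843 0.2648 0.1545]
320 368 [0.483  0.2625 0.1665]
350 368 [0.4845 0.2522 0.1685]
290 263 [0.4433 0.2588 0.1442]
345 325 [0.4742 0.2252 0.1242]
340 300 [0.4616 0.2257 0.1235]
345 345 [0.4841 0.2259 0.1232]
```

```bash
python3 -m jog '[[0.3,0,0,0,0,0,0],[0,0,0,0,0,0,0],[0,0,0,0,0,0,0],[0,0,0,0,0,0,0],[0,0,0,0,0,0,0]]'
python3 - <<'E'
from h import *
P0=np.load('pics/w.npz')['P']
im,d,P=snap('wrist','w3.png'); o=bot.get_obs(); T=np.eye(4);T[:3,:3]=R.from_euler('xyz',o['tcp_rot'],degrees=True).as_matrix();T[:3,3]=o['ee_pos'];Ti=np.linalg.inv(T)
for n,X in(('closed',P0),('open',P)):
    t=X@Ti[:3,:3].T+Ti[:3,3]
    for v,u in [(420,320),(450,320),(390,300),(360,240),(330,190),(345,345)]: print(n,v,u,t[v,u].round(3))
    near=(t[...,1]<-.035)&(t[...,1]>-.2)
    # min distance-to-TCP by |x| for fingers
    for a,b in((.01,.03),(.03,.045),(.045,.06)):
        m=(np.abs(t[...,0])>a)&(np.abs(t[...,0])<b)&near&(np.abs(t[...,2])<.02); print(n,a,b,m.sum(),t[m][:,1].max().round(3) if m.any() else None)
E
```

```text
time: 5.9
ee_pos: [0.4685, 0.2515, 0.0928]
tcp_rot: [-90.0, 0.0, 8.0]
wrist_force: [0.3, 0.1, 1.1]
opening: 0.0853
closed 420 320 [-0.001 -0.121  0.011]
closed 450 320 [-0.001 -0.128  0.01 ]
closed 390 300 [-0.015  0.033 -0.104]
closed 360 240 [-0.02  -0.109  0.017]
closed 330 190 [-0.042 -0.085  0.011]
closed 345 345 [ 0.012 -0.03  -0.028]
closed 0.01 0.03 24033 -0.037
closed 0.03 0.045 13638 -0.044
closed 0.045 0.06 25248 -0.082
open 420 320 [-0.001 -0.121  0.011]
open 450 320 [-0.001 -0.129  0.011]
open 390 300 [-0.015  0.032 -0.104]
open 360 240 [-0.058  0.032 -0.078]
open 330 190 [-0.044 -0.078  0.008]
open 345 345 [ 0.012 -0.032 -0.027]
open 0.01 0.03 17767 -0.108
open 0.03 0.045 11862 -0.05
open 0.045 0.06 13846 -0.053
```

View pics/w3.png

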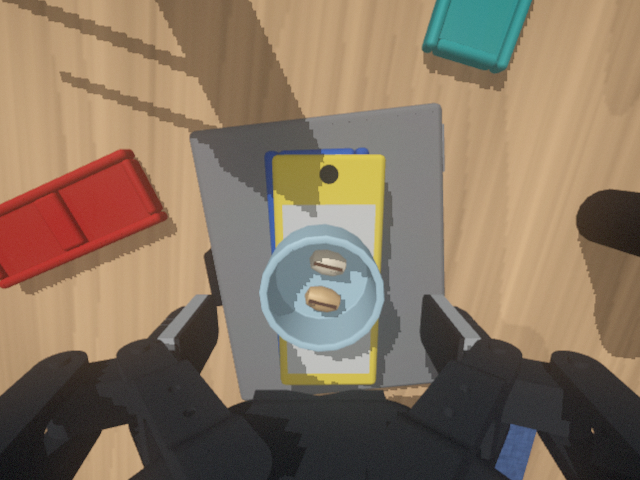

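The fingertips show up about 46–50 mm behind the reported TCP: tips at z ≈ 0.143 and the palm at 121 mm, not the 73 mm stated. Lateral alignment is good. The closure missed because the tips were above the rim, so I'll allow for the measured offset and descend slowly.

```bash
python3 -m jog '[[0,0,0,-0.4,0,0,0],[0,0,0,-0.8,0,0,0],[0,0,0,-1.2,0,0,0],[0,0,0,-1.6,0,0,0],[0,0,0,-1.6,0,0,0]]'
python3 -m jog '[[0.1,0,0,0,0,0,0],[0.2,0,0,0,0,0,0],[0.3,0,0,0,0,0,0],[0.4,0,0,0,0,0,0],[0.4,0,0,0,0,0,0]]' 25
python3 -m jog '[[0.5,0,0,0,0,0,0],[0.5,0,0,0,0,0,0],[0.5,0,0,0,0,0,0]]' 25
```

```text
time: 6.45
ee_pos: [0.4675, 0.251, 0.0507]
tcp_rot: [-90.1, 0.2, 8.0]
wrist_force: [0.0, -0.8, -0.1]
opening: 0.0853
time: 6.95
ee_pos: [0.4691, 0.2518, 0.0537]
tcp_rot: [-90.0, -0.1, 8.0]
wrist_force: [0.6, 0.4, 6.9]
opening: 0.0586
time: 7.25
ee_pos: [0.4691, 0.2518, 0.0538]
tcp_rot: [-90.0, -0.1, 8.0]
wrist_force: [0.8, -0.8, 5.2]
opening: 0.0581
```

```bash
python3 -m jog '[[0.5,0,0,0.4,0,0,0],[0.5,0,0,1.2,0,0,0],[0.5,0,0,2,0,0,0],[0.5,0,0,2.6,0,0,0],[0.5,0,0,2.8,0,0,0]]'
python3 -m jog '[[0.5,0.1,-0.7,0.2,0,0,0],[0.5,0.3,-1.9,0.4,0,0,0],[0.5,0.5,-3.2,0.4,0,0,0],[0.5,0.65,-4.2,0.4,0,0,0],[0.5,0.65,-4.5,0.4,0,0,0]]'
python3 -m jog '[[0.5,0.1,-0.7,0,0,0,0],[0.5,0.3,-1.7,0,0,0,0],[0.5,0.5,-2.9,0,0,0,0],[0.5,0.6,-3.7,0,0,0,0],[0.5,0.6,-4.0,0,0,0,0]]'
python3 -m jog '[[0.5,0,0,-0.4,0,0,0],[0.5,0,0,-1.4,0,0,0],[0.5,0,0,-2.6,0,0,0],[0.5,0,0,-3.6,0,0,0],[0.5,0,0,-4,0,0,0]]'
python3 -m jog '[[0.5,0,0,0,0,0,0],[0.5,0,0,0,0,0,0]]'
```

```text
time: 7.75
ee_pos: [0.469, 0.2519, 0.1247]
tcp_rot: [-90.0, -0.1, 8.0]
wrist_force: [0.3, -0.7, -0.7]
opening: 0.0585
time: 8.25
ee_pos: [0.4847, 0.1371, 0.1324]
tcp_rot: [-90.0, 0.1, 7.9]
wrist_force: [-0.4, -0.2, -1.7]
opening: 0.0582
time: 8.75
ee_pos: [0.4997, 0.038, 0.1323]
tcp_rot: [-90.0, 0.0, 8.0]
wrist_force: [0.2, 1.0, -1.1]
opening: 0.0583
time: 9.25
ee_pos: [0.4978, 0.0401, 0.0295]
tcp_rot: [-90.0, 0.2, 8.1]
wrist_force: [0.2, 0.4, -0.8]
opening: 0.0583
time: 9.45
ee_pos: [0.5001, 0.0396, 0.0336]
tcp_rot: [-90.0, -0.0, 8.1]
wrist_force: [-0.6, 0.6, -0.6]
opening: 0.0586
```

```bash
python3 -m jog '[[0.5,0,0,-0.6,0,0,0],[0.5,0,0,-1.4,0,0,0],[0.5,0,0,-2.0,0,0,0],[0.5,0,0,-2.4,0,0,0],[0.5,0,0,-2.6,0,0,0]]'
python3 -m jog '[[0.5,0,0,0,0,0,0],[0.5,0,0,-0.08,0,0,0],[0.5,0,0,-0.16,0,0,0],[0.5,0,0,-0.2,0,0,0],[0.5,0,0,-0.2,0,0,0]]'
```

```text
time: 9.95
ee_pos: [0.4993, 0.039, -0.0332]
tcp_rot: [-90.0, 0.1, 8.0]
wrist_force: [-0.5, 0.6, -0.8]
opening: 0.0583
time: 10.45
ee_pos: [0.4998, 0.0391, -0.0371]
tcp_rot: [-90.0, -0.0, 8.0]
wrist_force: [-0.4, 0.1, -1.5]
opening: 0.0581
```

```bash
python3 -m jog '[[0.5,0,0,-0.06,0,0,0],[0.5,0,0,-0.06,0,0,0],[0.5,0,0,-0.06,0,0,0]]'
python3 -m jog '[[0.25,0,0,0,0,0,0],[0.1,0,0,0,0,0,0],[0,0,0,0,0,0,0],[0,0,0,0,0,0,0],[0,0,0,0,0,0,0]]'
python3 -m jog '[[0,0,0,0.4,0,0,0],[0,0,0,1.6,0,0,0],[0,0,0,3.2,0,0,0],[0,0,0,5,0,0,0],[0,0,0,7,0,0,0]]'
python3 -m jog '[[0,-0.5,2.0,0,0,0,0],[0,-1,4,1,0,0,0],[0,-1.1,6,1,0,0,0],[0,-1.1,7.6,1,0,0,0],[0,-1.1,8.3,1,0,0,0]]'
python3 -m jog '[[0,0,0,0,0,0,0],[0,0,0,0,0,0,0]]'
python3 w1.py w4.png; python3 w2.py
```

```text
time: 10.75
ee_pos: [0.5, 0.0391, -0.0382]
tcp_rot: [-90.0, -0.0, 8.0]
wrist_force: [-1.2, -1.4, 3.5]
opening: 0.0586
time: 11.25
ee_pos: [0.4997, 0.039, -0.0387]
tcp_rot: [-90.0, 0.0, 8.0]
wrist_force: [0.2, -0.8, -0.6]
opening: 0.0856
time: 11.75
ee_pos: [0.499, 0.039, 0.1383]
tcp_rot: [-90.0, 0.0, 8.0]
wrist_force: [1.2, 0.3, 0.1]
opening: 0.0853
time: 12.25
ee_pos: [0.4717, 0.2501, 0.1622]
tcp_rot: [-89.9, -0.1, 8.2]
wrist_force: [-0.1, -1.5, 0.3]
opening: 0.0855
time: 12.45
ee_pos: [0.4721, 0.2462, 0.1616]
tcp_rot: [-90.0, 0.0, 8.1]
wrist_force: [0.3, 0.7, -1.0]
opening: 0.0858
[0.4722 0.2457 0.1616] [-90.   0.   8.] q [ 27.   2.   3.  91.  -0. 109.] cam [0.462 0.31  0.341] [ 0.04 -0.26 -0.97]
boxtop c [472.3 241.8] size [161.2 193.5] axis 104.3 z 0.06
box+all c [472.3 241.8] size [161.2 193.5] axis 104.3 z 0.0606
slate c [473.3 246.7] size [ 60.1 138.9] axis 98.2 z 0.0923
slate+frame c [472.  246.7] size [ 66.3 145.5] axis 100.1 z 0.0922
dishrim none
box [472.8 241.8] [159.3 193.3] 14.3 24307
yellow [473.5 247. ] [ 60.  139.3] 8.5 5095
slateall [473.3 247. ] [ 60.2 139.4] 8.3 13793
frame vis [442.1 261.4] [139.2  53.4] 74.5 734
```

View pics/w4.png

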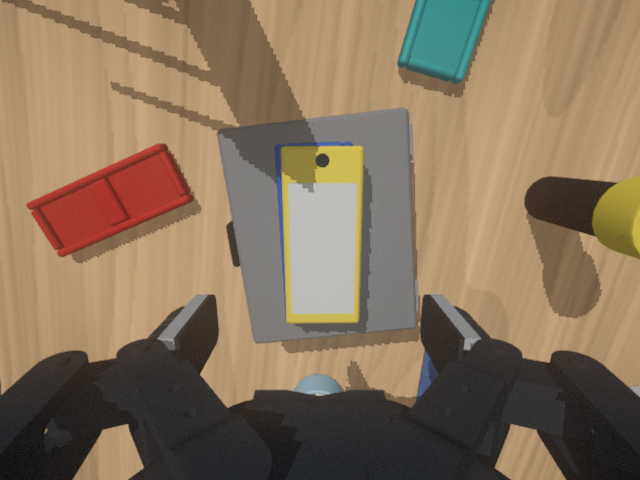

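```bash
python3 -m jog '[[0,0.05,0.05,-1.6,0,0,0],[0,0.05,0.05,-3.2,0,0,0],[0,0.05,0.05,-4.4,0,0,0],[0,0.05,0.05,-4.8,0,0,0],[0,0.05,0.05,-4.8,0,0,0]]'
python3 -m jog '[[0.1,0,0,0,0,0,0],[0.2,0,0,0,0,0,0],[0.3,0,0,0,0,0,0],[0.4,0,0,0,0,0,0],[0.4,0,0,0,0,0,0]]' 40
python3 -m jog '[[0.5,0,0,0,0,0,0],[0.5,0,0,0,0,0,0],[0.5,0,0,0,0,0,0]]' 40
```

```text
time: 13.0
ee_pos: [0.473, 0.2464, 0.0406]
tcp_rot: [-90.0, 0.1, 8.0]
wrist_force: [0.7, -0.7, -0.4]
opening: 0.0856
time: 13.5
ee_pos: [0.4745, 0.2482, 0.0433]
tcp_rot: [-90.0, -0.2, 8.0]
wrist_force: [-0.8, -1.4, 7.0]
opening: 0.0586
time: 13.8
ee_pos: [0.4744, 0.2482, 0.0433]
tcp_rot: [-90.0, -0.2, 8.0]
wrist_force: [-0.8, -1.5, 6.9]
opening: 0.0584
```

```bash
python3 -m jog '[[0.5,0,0,0.3,0,0,0],[0.5,0,0,0.8,0,0,0],[0.5,0,0,1.6,0,0,0],[0.5,0,0,2.6,0,0,0],[0.5,0,0,3.2,0,0,0]]'
python3 -m jog '[[0.5,-0.2,-0.7,0,0,0,0],[0.5,-0.6,-1.9,0,0,0,0],[0.5,-1,-3.2,0,0,0,0],[0.5,-1.4,-4.2,0,0,0,0],[0.5,-1.6,-4.5,0,0,0,0]]'
python3 -m jog '[[0.5,-0.2,-0.7,0,0,0,0],[0.5,-0.7,-1.7,0,0,0,0],[0.5,-1.1,-2.9,0,0,0,0],[0.5,-1.5,-3.8,0,0,0,0],[0.5,-1.8,-4.2,0,0,0,0]]'
python3 -m jog '[[0.5,0,0,0,0,0,0],[0.5,0,0,0,0,0,0]]'
python3 - <<'E'
from h import *
im,d,P=snap('top','t2.png')
z=P[...,2]
near=np.hypot(P[...,0]-.47,P[...,1]-.245)<.09
Q=P[near&(z>.068)&(z<.09)]; print(len(Q),cv2.minAreaRect((Q[:,:2]*1000).astype(np.float32)),np.median(Q[:,2]))
c=im[130:340,150:460]; cv2.imwrite('pics/t2c.png',cv2.resize(c,None,fx=2.5,fy=2.5,interpolation=2)[:,:,::-1])
E
```

```text
time: 14.3
ee_pos: [0.4741, 0.2482, 0.1242]
tcp_rot: [-89.9, -0.1, 8.0]
wrist_force: [0.5, 0.5, -1.4]
opening: 0.0583
time: 14.8
ee_pos: [0.4323, 0.133, 0.1211]
tcp_rot: [-90.0, 0.0, 7.9]
wrist_force: [-0.5, 0.6, -1.9]
opening: 0.0586
time: 15.3
ee_pos: [0.3877, 0.0291, 0.1211]
tcp_rot: [-90.0, 0.0, 8.0]
wrist_force: [-0.2, 0.2, -0.9]
opening: 0.0588
time: 15.5
ee_pos: [0.3887, 0.0307, 0.1213]
tcp_rot: [-90.0, -0.0, 8.0]
wrist_force: [-0.8, -0.8, -0.6]
opening: 0.0581
1142 ((470.239501953125, 245.15814208984375), (60.1497802734375, 149.8697509765625), 10.322948455810547) 0.07233627190212455
```

View pics/t2c.png

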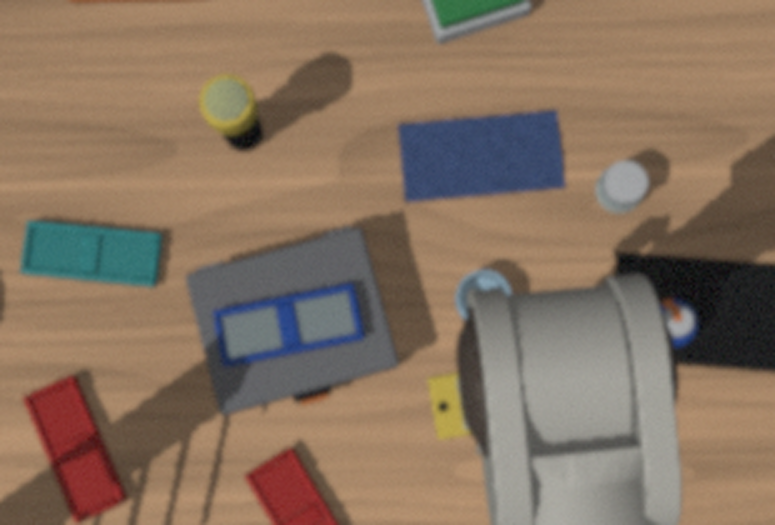

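The blue frame is alone on the box at (470,245) mm, its axis about 100°. The slate is in hand, and the arm sets it down next.

```bash
python3 -m jog '[[0.5,0,0,-0.8,0,0,0],[0.5,0,0,-2.2,0,0,0],[0.5,0,0,-3.8,0,0,0],[0.5,0,0,-5,0,0,0],[0.5,0,0,-5.6,0,0,0]]'
python3 -m jog '[[0.5,0,0,-0.1,0,0,0],[0.5,0,0,-0.3,0,0,0],[0.5,0,0,-0.45,0,0,0],[0.5,0,0,-0.54,0,0,0],[0.5,0,0,-0.54,0,0,0]]'
python3 -m jog '[[0.25,0,0,0,0,0,0],[0.1,0,0,0,0,0,0],[0,0,0,0,0,0,0],[0,0,0,0,0,0,0],[0,0,0,0,0,0,0]]'
python3 -m jog '[[0,0,0,0.4,0,0,0],[0,0,0,1.6,0,0,0],[0,0,0,3.2,0,0,0],[0,0,0,5,0,0,0],[0,0,0,7,0,0,0]]'
python3 -m jog '[[0,0.5,2,0,0,0,0.4],[0,1,4,0.6,0,0,0.4],[0,1.6,6,0.6,0,0,0.4],[0,2.4,7.4,0.6,0,0,0.4],[0,3.26,8.6,0.6,0,0,0.4]]'
python3 -m jog '[[0,0,0,0,0,0,0],[0,0,0,0,0,0,0]]'
cat > w5.py <<'E'
from w import *
near=np.hypot(P[...,0]-.473,P[...,1]-.243)<.09
rect(near&(z>.069)&(z<.09),'frame'); m=near&(z>.055)&(z<.09); M=(m&(z>.069)); Q=P[M]; print(cv2.minAreaRect((Q[:,:2]*1000).astype(np.float32)))
M=near&(b>r*1.4)&(b>60);Q=P[M];print(cv2.minAreaRect((Q[:,:2]*1000).astype(np.float32)))
E
python3 w5.py w5.png
```

```text
time: 16.05
ee_pos: [0.387, 0.0311, -0.0216]
tcp_rot: [-90.0, 0.2, 8.1]
wrist_force: [-0.4, -1.0, -1.4]
opening: 0.0585
time: 16.55
ee_pos: [0.3888, 0.0304, -0.0319]
tcp_rot: [-90.0, -0.0, 8.0]
wrist_force: [1.0, -0.5, -0.6]
opening: 0.0588
time: 17.05
ee_pos: [0.3886, 0.0303, -0.0321]
tcp_rot: [-90.0, -0.0, 8.0]
wrist_force: [-0.2, 0.1, -0.1]
opening: 0.0858
time: 17.55
ee_pos: [0.3878, 0.0303, 0.1448]
tcp_rot: [-90.0, 0.0, 8.0]
wrist_force: [2.2, 0.4, -0.2]
opening: 0.0852
time: 18.05
ee_pos: [0.4704, 0.2481, 0.1587]
tcp_rot: [-90.0, -0.1, 10.1]
wrist_force: [-0.6, -0.9, 0.7]
opening: 0.0854
time: 18.25
ee_pos: [0.4698, 0.2457, 0.1577]
tcp_rot: [-90.0, 0.1, 10.1]
wrist_force: [-0.2, -0.5, -0.8]
opening: 0.0856
[0.4697 0.2451 0.1581] [-90.    0.   10.1] q [ 28.   2.   3.  91.  -0. 108.] cam [0.457 0.309 0.338] [ 0.05 -0.25 -0.97]
frame c [469.4 244.1] size [ 60.2 148.7] axis 100.1 z 0.0715
((469.3622741699219, 244.10537719726562), (60.247314453125, 148.6581268310547), 10.12730884552002)
((476.34271240234375, 240.89776611328125), (72.1576919555664, 157.4620361328125), 10.079841613769531)
```

```bash
python3 -m jog '[[0,0,-0.04,-1.6,0,0,0],[0,0,-0.04,-3.2,0,0,0],[0,0,-0.04,-4.6,0,0,0],[0,0,-0.04,-5.25,0,0,0],[0,0,-0.04,-5.25,0,0,0]]'
python3 -m jog '[[0.1,0,0,0,0,0,0],[0.2,0,0,0,0,0,0],[0.3,0,0,0,0,0,0],[0.4,0,0,0,0,0,0],[0.4,0,0,0,0,0,0]]' 40
python3 -m jog '[[0.5,0,0,0,0,0,0],[0.5,0,0,0,0,0,0],[0.5,0,0,0,0,0,0]]' 40
python3 -m jog '[[0.5,0,0,0.3,0,0,0],[0.5,0,0,0.8,0,0,0],[0.5,0,0,1.6,0,0,0],[0.5,0,0,2.6,0,0,0],[0.5,0,0,3.2,0,0,0]]'
```

```text
time: 18.8
ee_pos: [0.4683, 0.2425, 0.0249]
tcp_rot: [-90.1, 0.2, 10.0]
wrist_force: [-0.7, -0.8, 0.1]
opening: 0.0855
time: 19.3
ee_pos: [0.4708, 0.2446, 0.0287]
tcp_rot: [-90.0, -0.1, 10.0]
wrist_force: [-2.2, -1.7, 8.7]
opening: 0.0586
time: 19.6
ee_pos: [0.4708, 0.2446, 0.0287]
tcp_rot: [-90.0, -0.1, 10.0]
wrist_force: [-1.1, -2.9, 8.8]
opening: 0.0582
time: 20.1
ee_pos: [0.4706, 0.2446, 0.1094]
tcp_rot: [-90.0, -0.1, 10.0]
wrist_force: [-1.1, 0.7, -1.5]
opening: 0.0586
```

```bash
python3 -m jog '[[0.5,0.2,-1,0.4,0,0,-0.4],[0.5,0.6,-2.4,0.6,0,0,-0.8],[0.5,1.2,-3.8,0.6,0,0,-1.18],[0.5,2.0,-5,0.6,0,0,-1.18],[0.5,2.6,-5.6,0.6,0,0,-1.18]]'
python3 -m jog '[[0.5,1,-0.7,0,0,0,0],[0.5,2.4,-1.5,0,0,0,0],[0.5,3.8,-2.3,0,0,0,0],[0.5,4.8,-2.7,0,0,0,0],[0.5,5.08,-2.82,0,0,0,0]]'
python3 -m jog '[[0.5,0,0,0,0,0,0],[0.5,0,0,0,0,0,0],[0.5,0,0,0,0,0,0]]'
cat > w6.py <<'E'
from w import *
near=np.hypot(P[...,0]-.663,P[...,1]-.035)<.12
rect(near&(z<.02)&(b>r*1.3),'pad'); rect(near&(z>.06)&(z<.18),'held')
E
python3 w6.py w6.png
```

```text
time: 20.6
ee_pos: [0.5359, 0.1021, 0.1223]
tcp_rot: [-90.0, -0.0, 4.0]
wrist_force: [0.6, 0.4, -1.7]
opening: 0.0583
time: 21.1
ee_pos: [0.6638, 0.0324, 0.1207]
tcp_rot: [-90.0, 0.0, 4.0]
wrist_force: [-0.2, -0.6, -2.6]
opening: 0.0582
time: 21.4
ee_pos: [0.6612, 0.0345, 0.1221]
tcp_rot: [-90.0, -0.0, 4.2]
wrist_force: [0.1, 0.7, -1.8]
opening: 0.0586
[0.6613 0.0345 0.1222] [-90.   -0.    4.2] q [ 3. 20. 20. 90.  0. 89.] cam [0.655 0.099 0.302] [ 0.02 -0.26 -0.97]
pad none
held c [659.2  47.6] size [ 72.  122.8] axis 94.2 z 0.1648
```

View pics/w6.png

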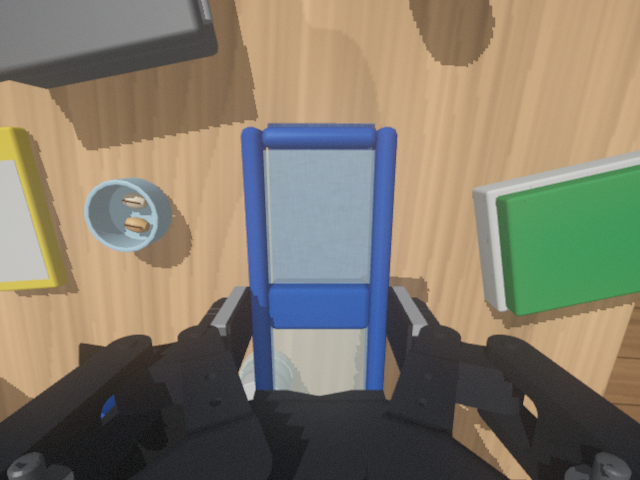

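The frame is held centred over the pad. Only the pad's far edge shows, at (320,124). The dish and both shells are intact at (128,215).

```bash
python3 -m jog '[[0.5,0.05,0,-0.8,0,0,0],[0.5,0.05,0,-2.2,0,0,0],[0.5,0.05,0,-3.8,0,0,0],[0.5,0.05,0,-5,0,0,0],[0.5,0.05,0,-5.4,0,0,0]]'
python3 -m jog '[[0.5,0,0,-0.1,0,0,0],[0.5,0,0,-0.3,0,0,0],[0.5,0,0,-0.45,0,0,0],[0.5,0,0,-0.54,0,0,0],[0.5,0,0,-0.54,0,0,0]]'
```

```text
time: 21.95
ee_pos: [0.6606, 0.0342, -0.0167]
tcp_rot: [-90.0, 0.3, 4.2]
wrist_force: [-0.1, 0.0, -2.0]
opening: 0.0585
time: 22.45
ee_pos: [0.6635, 0.0338, -0.0265]
tcp_rot: [-90.0, -0.0, 4.1]
wrist_force: [0.1, -0.3, -2.1]
opening: 0.0587
```

```bash
python3 -m jog '[[0.25,0,0,-0.03,0,0,0],[0.1,0,0,-0.03,0,0,0],[0,0,0,-0.03,0,0,0],[0,0,0,0,0,0,0],[0,0,0,0,0,0,0]]'
python3 -m jog '[[0,0,0,0.4,0,0,0],[0,0,0,1.6,0,0,0],[0,0,0,3.2,0,0,0],[0,0,0,5,0,0,0],[0,-1,0,7,0,0,0]]'
python3 -m jog '[[0,-1.4,0,0.8,0,0,0],[0,-3,0,0.8,0,0,0],[0,-5,0,0.8,0,0,0],[0,-6.5,0,0.8,0,0,0.8],[0,-7.5,0,0.8,0,0,0.8]]'
python3 -m jog '[[0,-1.6,0,0,0,0,0],[0,-2.4,0,0,0,0,0],[0,-2.4,0,0,0,0,0],[0,-2.4,0,0,0,0,0]]'
cat > w7.py <<'E'
from w import *
near=np.hypot(P[...,0]-.389,P[...,1]-.03)<.09
rect(near&(z>.009)&(z<.04),'slate'); Q=P[near&(z>.008)&(z<.03)]; print(cv2.minAreaRect((Q[:,:2]*1000).astype(np.float32)))
im,d,P=snap('top','t3.png'); z=P[...,2]; im=im.astype(int)
n=np.hypot(P[...,0]-.663,P[...,1]-.035)<.12
rect(n&(z>.0095)&(z<.03),'frame'); rect(n&(z<.03)&(im[...,2]>im[...,0]*1.25),'pad')
n=np.hypot(P[...,0]-.5,P[...,1]-.04)<.05;rect(n&(z>.012)&(z<.05),'dish')
E
python3 w7.py w7.png
```

```text
time: 22.95
ee_pos: [0.6634, 0.0338, -0.0267]
tcp_rot: [-90.0, -0.0, 4.1]
wrist_force: [0.4, -0.0, 0.8]
opening: 0.0854
time: 23.45
ee_pos: [0.6415, 0.0338, 0.1444]
tcp_rot: [-90.0, -0.0, 4.1]
wrist_force: [0.3, 0.2, -0.0]
opening: 0.0853
time: 23.95
ee_pos: [0.4512, 0.0338, 0.1641]
tcp_rot: [-90.0, -0.1, 8.3]
wrist_force: [0.5, 0.5, 0.0]
opening: 0.0854
time: 24.35
ee_pos: [0.3938, 0.0338, 0.1638]
tcp_rot: [-90.0, -0.1, 8.1]
wrist_force: [0.3, 0.9, 0.4]
opening: 0.085
[0.394  0.0338 0.1634] [-90.   -0.1   8.1] q [  5. -17. -13.  93.  -0.  87.] cam [0.383 0.098 0.343] [ 0.04 -0.26 -0.97]
slate c [387.4  29.5] size [ 60.2 138.4] axis 98.2 z 0.0163
((417.2939453125, 33.80936050415039), (120.57122802734375, 138.3779296875), 8.140668869018555)
frame c [412.9  65.7] size [53.8 22.3] axis 7.9 z 0.0013
pad c [412.9  64.3] size [63.3 28.6] axis 12.9 z nan
dish none
```

```bash
python3 -m jog '[[0,-0.26,-0.17,-1.6,0,0,0],[0,-0.26,-0.17,-3.4,0,0,0],[0,-0.26,-0.17,-5.2,0,0,0],[0,-0.26,-0.17,-6.6,0,0,0],[0,-0.26,-0.17,-7,0,0,0]]'
python3 -m jog '[[0,0,0,-0.5,0,0,0],[0,0,0,-0.82,0,0,0],[0,0,0,-0.82,0,0,0]]'
python3 -m jog '[[0.1,0,0,0,0,0,0],[0.2,0,0,0,0,0,0],[0.3,0,0,0,0,0,0],[0.4,0,0,0,0,0,0],[0.4,0,0,0,0,0,0]]' 40
python3 -m jog '[[0.5,0,0,0,0,0,0],[0.5,0,0,0,0,0,0],[0.5,0,0,0,0,0,0]]' 40
python3 -m jog '[[0.5,0,0,0.4,0,0,0],[0.5,0,0,1.6,0,0,0],[0.5,0,0,3.2,0,0,0],[0.5,0,0,4.8,0,0,0],[0.5,0,0,6,0,0,0]]'
```

```text
time: 24.95
ee_pos: [0.3848, 0.0294, -0.0158]
tcp_rot: [-90.0, 0.3, 8.1]
wrist_force: [-0.1, 0.3, 0.5]
opening: 0.0854
time: 25.25
ee_pos: [0.3872, 0.0296, -0.0325]
tcp_rot: [-90.0, -0.0, 8.1]
wrist_force: [-0.2, -0.5, -0.2]
opening: 0.0852
time: 25.75
ee_pos: [0.3877, 0.0296, -0.0314]
tcp_rot: [-90.0, -0.1, 8.1]
wrist_force: [-1.0, -0.2, 7.2]
opening: 0.0585
time: 26.05
ee_pos: [0.3877, 0.0296, -0.0314]
tcp_rot: [-90.0, -0.1, 8.1]
wrist_force: [-1.0, 0.5, 7.5]
opening: 0.0587
time: 26.55
ee_pos: [0.3871, 0.0296, 0.1204]
tcp_rot: [-90.0, -0.1, 8.1]
wrist_force: [0.4, 0.5, -0.9]
opening: 0.0583
```

```bash
python3 -m jog '[[0.5,0.2,1,0,0,0,0.6],[0.5,0.7,2.4,0,0,0,1.24],[0.5,1.2,3.8,0,0,0,1.24],[0.5,1.7,4.8,0,0,0,1.24],[0.5,2,5.2,0,0,0,1.24]]'
python3 -m jog '[[0.5,0.5,1,0,0,0,0],[0.5,1,2,0,0,0,0],[0.5,1.4,2.9,0,0,0,0],[0.5,1.53,3.32,0,0,0,0],[0.5,1.53,3.32,0,0,0,0]]'
python3 -m jog '[[0.5,0,0,-0.6,0,0,0],[0.5,0,0,-1.6,0,0,0],[0.5,0,0,-2.6,0,0,0],[0.5,0,0,-3.2,0,0,0],[0.5,0,0,-3.2,0,0,0]]'
```

```text
time: 27.05
ee_pos: [0.4373, 0.1615, 0.1176]
tcp_rot: [-90.0, -0.0, 14.5]
wrist_force: [-1.1, 0.6, -0.7]
opening: 0.0583
time: 27.55
ee_pos: [0.4751, 0.2428, 0.1171]
tcp_rot: [-90.0, 0.1, 14.4]
wrist_force: [-0.2, -0.3, -1.3]
opening: 0.0586
time: 28.05
ee_pos: [0.4735, 0.241, 0.0348]
tcp_rot: [-90.1, 0.2, 14.3]
wrist_force: [-0.5, -0.4, -1.8]
opening: 0.0584
```

```bash
python3 -m jog '[[0.5,0,0,0,0,0,0],[0.5,0,0,-0.1,0,0,0],[0.5,0,0,-0.25,0,0,0],[0.5,0,0,-0.3,0,0,0],[0.5,0,0,-0.3,0,0,0]]'
```

```text
time: 28.55
ee_pos: [0.4751, 0.2426, 0.0298]
tcp_rot: [-90.0, 0.0, 14.3]
wrist_force: [-0.7, 0.4, -0.8]
opening: 0.0581
```

```bash
python3 -m jog '[[0.5,0,0,-0.04,0,0,0],[0.25,0,0,-0.04,0,0,0],[0.1,0,0,-0.04,0,0,0],[0,0,0,-0.04,0,0,0],[0,0,0,-0.04,0,0,0]]'
python3 -m jog '[[0,0,0,0.4,0,0,0],[0,0,0,1.6,0,0,0],[0,0,0,3.2,0,0,0],[0,0,0,4.8,0,0,0],[0,0,0,5.4,0,0,0]]'
python3 -m jog '[[0,0.2,-1.6,0,0,0,0],[0,0.4,-3.4,0,0,0,0],[0,0.6,-5.2,0,0,0,0],[0,0.8,-6.8,0,0,0,0],[0,1,-8.14,0,0,0,0]]'
python3 -m jog '[[0,0,0,0,0,0,0],[0,0,0,0,0,0,0]]'
cat > w8.py <<'E'
import w; from w import *
near=np.hypot(P[...,0]-.5,P[...,1]-.04)<.06
Q=P[near&(z>.02)&(z<.05)][:,:2]*1000;print('dish',cv2.minEnclosingCircle(Q.astype(np.float32)))
im,d,P=snap('top','t3.png'); w.P=P;z=P[...,2]; im=im.astype(int)
n=np.hypot(P[...,0]-.663,P[...,1]-.035)<.12
rect(n&(z>.0095)&(z<.03),'frame'); rect(n&(z<.03)&(im[...,2]>im[...,0]*1.25),'frame+pad')
n=np.hypot(P[...,0]-.475,P[...,1]-.243)<.15;rect(n&(z>.068)&(z<.09),'slate'); rect(n&(z>.05)&(z<.09),'box+latch')
E
python3 w8.py w8.png
```

```text
time: 29.05
ee_pos: [0.4752, 0.2426, 0.029]
tcp_rot: [-90.0, -0.0, 14.3]
wrist_force: [0.2, 0.2, -0.9]
opening: 0.0855
time: 29.55
ee_pos: [0.4762, 0.2431, 0.169]
tcp_rot: [-89.9, -0.3, 14.3]
wrist_force: [0.8, 0.5, -0.2]
opening: 0.085
time: 30.05
ee_pos: [0.5001, 0.0371, 0.1649]
tcp_rot: [-90.0, -0.1, 14.3]
wrist_force: [1.5, -0.2, -0.9]
opening: 0.0856
time: 30.25
ee_pos: [0.5002, 0.0385, 0.1645]
tcp_rot: [-90.0, -0.0, 14.2]
wrist_force: [0.3, -0.3, -0.9]
opening: 0.0852
[0.5002 0.0392 0.1644] [-90.   -0.   14.3] q [ 4. -2. -1. 92.  0. 80.] cam [0.483 0.102 0.344] [ 0.07 -0.25 -0.97]
dish ((498.6178283691406, 38.049400329589844), 29.910228729248047)
frame c [658.9  95.7] size [25.1 60.3] axis 178.6 z 0.0158
frame+pad c [658.  101.7] size [85.7 40.8] axis 1.0 z 0.0056
slate c [475.2 243.1] size [ 60.7 140.1] axis 104.5 z 0.0751
box+latch c [473.6 243. ] size [161.  194.4] axis 104.3 z 0.0602
```

```bash
python3 -m jog '[[0,-0.06,-0.04,-1.6,0,0,0],[0,-0.06,-0.04,-3.4,0,0,0],[0,-0.06,-0.04,-5.2,0,0,0],[0,-0.06,-0.04,-6.6,0,0,0],[0,-0.06,-0.04,-7,0,0,0]]'
python3 -m jog '[[0,0,0,-0.5,0,0,0],[0,0,0,-0.88,0,0,0],[0,0,0,-0.88,0,0,0]]'
python3 -m jog '[[0.1,0,0,0,0,0,0],[0.2,0,0,0,0,0,0],[0.3,0,0,0,0,0,0],[0.4,0,0,0,0,0,0],[0.4,0,0,0,0,0,0]]' 25
python3 -m jog '[[0.5,0,0,0,0,0,0],[0.5,0,0,0,0,0,0],[0.5,0,0,0,0,0,0]]' 25
python3 -m jog '[[0.5,0,0,0.4,0,0,0],[0.5,0,0,1.6,0,0,0],[0.5,0,0,3.2,0,0,0],[0.5,0,0,4.8,0,0,0],[0.5,0,0,6,0,0,0]]'
python3 -m jog '[[0.5,-0.1,1,0.6,0,0,0],[0.5,-0.3,2.4,0.6,0,0,0],[0.5,-0.4,3.8,0.6,0,0,0],[0.5,-0.5,4.8,0.6,0,0,0],[0.5,-0.5,5.2,0.6,0,0,0]]'
```

```text
time: 30.85
ee_pos: [0.4959, 0.039, -0.0148]
tcp_rot: [-89.9, 0.3, 14.4]
wrist_force: [0.4, 0.7, 0.2]
opening: 0.0858
time: 31.15
ee_pos: [0.4988, 0.0383, -0.0332]
tcp_rot: [-90.0, -0.0, 14.4]
wrist_force: [-0.1, -0.2, -0.2]
opening: 0.0853
time: 31.65
ee_pos: [0.4994, 0.0381, -0.0319]
tcp_rot: [-90.0, -0.1, 14.3]
wrist_force: [-0.8, -0.8, 5.9]
opening: 0.0597
time: 31.95
ee_pos: [0.4994, 0.0381, -0.0319]
tcp_rot: [-90.0, -0.1, 14.3]
wrist_force: [-1.9, 0.8, 5.7]
opening: 0.0593
time: 32.45
ee_pos: [0.499, 0.038, 0.1202]
tcp_rot: [-90.0, -0.1, 14.3]
wrist_force: [0.3, 0.5, -1.3]
opening: 0.0592
time: 32.95
ee_pos: [0.4857, 0.1699, 0.1324]
tcp_rot: [-90.0, -0.0, 14.5]
wrist_force: [0.7, -0.6, -0.8]
opening: 0.0591
```

```bash
python3 -m jog '[[0.5,-0.1,0.8,0,0,0,0],[0.5,-0.2,1.8,0,0,0,0],[0.5,-0.3,2.6,0,0,0,0],[0.5,-0.41,2.93,0,0,0,0],[0.5,-0.41,2.93,0,0,0,0]]'
python3 -m jog '[[0.5,0,0,-0.6,0,0,0],[0.5,0,0,-1.6,0,0,0],[0.5,0,0,-2.6,0,0,0],[0.5,0,0,-3.1,0,0,0],[0.5,0,0,-3.2,0,0,0]]'
python3 -m jog '[[0.5,0,0,0,0,0,0],[0.5,0,0,0,0,0,0]]'
```

```text
time: 33.45
ee_pos: [0.4757, 0.2415, 0.1319]
tcp_rot: [-90.0, 0.0, 14.4]
wrist_force: [0.3, 0.2, -1.3]
opening: 0.0595
time: 33.95
ee_pos: [0.475, 0.24, 0.0497]
tcp_rot: [-90.0, 0.2, 14.3]
wrist_force: [-1.4, -0.1, -0.8]
opening: 0.0594
time: 34.15
ee_pos: [0.4765, 0.2414, 0.053]
tcp_rot: [-90.0, -0.1, 14.3]
wrist_force: [-0.1, -0.3, -0.5]
opening: 0.0593
```

Next the dish goes onto the slate and is released, then the arm lifts and checks. After that it heads towards bottle A.

```bash
python3 -m jog '[[0.5,-0.03,0.05,-0.1,0,0,0],[0.5,-0.03,0.05,-0.25,0,0,0],[0.5,-0.03,0.05,-0.33,0,0,0],[0.5,-0.03,0.05,-0.35,0,0,0],[0.5,-0.03,0.05,-0.35,0,0,0]]'
python3 -m jog '[[0.3,0,0,0,0,0,0],[0.15,0,0,0,0,0,0],[0,0,0,0,0,0,0],[0,0,0,0,0,0,0],[0,0,0,0,0,0,0]]'
python3 -m jog '[[0,0,0,0.4,0,0,0],[0,0,0,1.6,0,0,0],[0,0,0,3.2,0,0,0],[0,0,0,4.8,0,0,0],[0,0,0,5.6,0,0,0]]'
cat > w9.py <<'E'
from w import *
near=np.hypot(P[...,0]-.475,P[...,1]-.243)<.12
Q=P[near&(z>.096)&(z<.12)][:,:2]*1000;print('dish',cv2.minEnclosingCircle(Q.astype(np.float32)),np.nanmax(z[near]))
Q=P[near&(z>.068)&(z<.12)]; print(cv2.minAreaRect((Q[:,:2]*1000).astype(np.float32)))
E
python3 w9.py w9.png
```

```text
time: 34.65
ee_pos: [0.4753, 0.2428, 0.0442]
tcp_rot: [-90.0, -0.1, 14.4]
wrist_force: [-3.8, -1.9, 6.1]
opening: 0.0592
time: 35.15
ee_pos: [0.4751, 0.2426, 0.0429]
tcp_rot: [-90.0, 0.0, 14.3]
wrist_force: [-0.0, -0.5, -0.5]
opening: 0.0858
time: 35.65
ee_pos: [0.4759, 0.2429, 0.1876]
tcp_rot: [-89.9, -0.3, 14.3]
wrist_force: [0.2, 0.2, -0.6]
opening: 0.0856
[0.4764 0.2432 0.1896] [-89.9  -0.4  14.3] q [ 27.   2.   7.  94.   0. 103.] cam [0.458 0.305 0.37 ] [ 0.07 -0.25 -0.97]
dish ((473.8441467285156, 242.39102172851562), 29.964067459106445) 0.3282484464301239
((473.9177551269531, 241.91453552246094), (60.28565979003906, 139.3267822265625), 14.367979049682617)
```

View pics/w9.png

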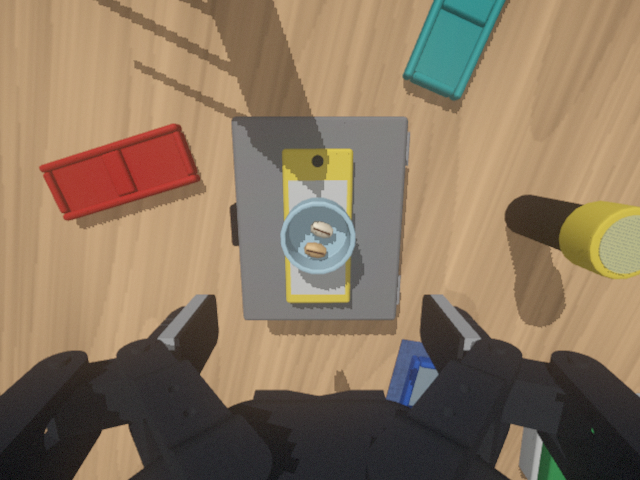

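The dish with both shells sits centred on the slate at (318,236), within about 1.5 mm, and the slate is square on the box. On to the bottles.

```bash
python3 -m jog '[[0,0,-2,0,0,0,0],[0,-0.2,-4,0,0,0,0],[0,-0.2,-6,0,0,0,0],[0,-0.2,-8,0,0,0,0],[0,-0.2,-9,0,0,0,0]]'
python3 -m jog '[[0,0,-2,0,0,0,0],[0,0,-4,0,0,0,0],[0,-0.2,-6,0,0,0,0],[0,-0.2,-7,0,0,0,0],[0,-0.2,-7,0,0,0,0]]'
python3 -m jog '[[0,0,0,0,0,0,0],[0,0,0,0,0,0,0]]'
cat > wb.py <<'E'
from w import *
EYE=np.array([.647,-.355])
mat=(P[...,0]>.38)&(P[...,0]<.57)&(P[...,1]>-.5)&(P[...,1]<-.08)
k,L,S,_=cv2.connectedComponentsWithStats((mat&(z>.03)&(z<.09)).astype(np.uint8))
for i in range(1,k):
    if S[i,4]<150: continue
    m=L==i; cap=m&(z>.058); bod=P[m][:,:2]; Q=P[cap][:,:2]
    if len(Q)<10: continue
    c,r_=cv2.minEnclosingCircle((Q*1000).astype(np.float32)); cb,rb=cv2.minEnclosingCircle((bod*1000).astype(np.float32))
    c=np.array(c)/1000
    o=cap&(r>1.5*b)&(r>1.3*g)&(r>60); 
    oo=P[o][:,:2]
    v=oo.mean(0)-c if len(oo) else np.array([np.nan]*2); o2=m&(r>1.5*b)&(r>1.3*g)&(r>60); v2=P[o2][:,:2].mean(0)-c if o2.any() else v*np.nan
    t=np.degrees(np.arctan2(*(EYE-c)[::-1])); a=np.degrees(np.arctan2(v[1],v[0])); a2=np.degrees(np.arctan2(v2[1],v2[0]))
    print('cap',c.round(4),round(r_,1),'body',np.round(cb,1),round(rb,1),'mark',a.round(1),a2.round(1),len(oo),'want',t.round(1),'turn',((t-a+180)%360-180).round(1))
rd=(P[...,0]>.6)&(P[...,0]<.76)&(P[...,1]>-.43)&(P[...,1]<-.27)&(z>.07)&(z<.08)
if rd.sum()>100: rect(rd,'readertop')
E
python3 wb.py wb1.png
```

```text
time: 36.2
ee_pos: [0.4697, 0.0146, 0.1838]
tcp_rot: [-90.0, -0.0, 14.2]
wrist_force: [0.2, 0.6, -0.0]
opening: 0.0854
time: 36.7
ee_pos: [0.4647, -0.1604, 0.1832]
tcp_rot: [-90.0, 0.0, 14.1]
wrist_force: [-1.1, 0.2, -0.2]
opening: 0.0852
time: 36.9
ee_pos: [0.4652, -0.1567, 0.1833]
tcp_rot: [-90.0, -0.0, 14.4]
wrist_force: [0.4, 0.6, -0.2]
opening: 0.0855
[ 0.4653 -0.1565  0.1833] [-90.   -0.   14.4] q [-19.  -3.   0.  94.   0.  57.] cam [ 0.448 -0.094  0.363] [ 0.07 -0.25 -0.97]
cap [ 0.465  -0.1614] 16.1 body [ 465.5 -160.9] 25.5 mark 14.2 15.2 159 want -46.8 turn -61.0
```

View pics/wb1.png

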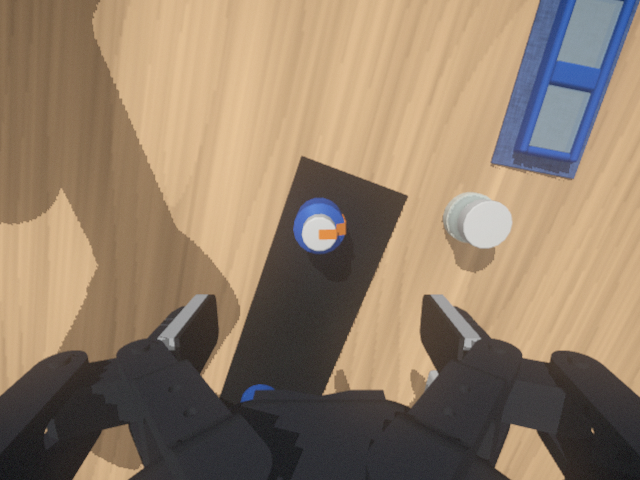

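```bash
python3 -m jog '[[0,0,-0.18,-1.6,0,0,0],[0,0,-0.18,-3.4,0,0,0],[0,0,-0.18,-5.2,0,0,0],[0,0,-0.18,-6.8,0,0,0],[0,0,-0.18,-7.4,0,0,0]]'
python3 -m jog '[[0,0,0,-0.5,0,0,0],[0,0,0,-0.88,0,0,0],[0,0,0,-0.88,0,0,0]]'
python3 -m jog '[[0.1,0,0,0,0,0,0],[0.25,0,0,0,0,0,0],[0.4,0,0,0,0,0,0],[0.5,0,0,0,0,0,0],[0.6,0,0,0,0,0,0]]' 30
python3 -m jog '[[0.6,0,0,0,0,0,0],[0.6,0,0,0,0,0,0],[0.6,0,0,0.1,0,0,0],[0.6,0,0,0.2,0,0,0],[0.6,0,0,0.2,0,0,0]]' 30
python3 -m jog '[[0.6,0,0,0,0,0,-1],[0.6,0,0,0,0,0,-2.4],[0.6,0,0,0,0,0,-4],[0.6,0,0,0,0,0,-5.4],[0.6,0,0,0,0,0,-6.1]]'
python3 -m jog '[[0.6,0,0,0,0,0,-1],[0.6,0,0,0,0,0,-2.4],[0.6,0,0,0,0,0,-4],[0.6,0,0,0,0,0,-5.4],[0.6,0,0,0,0,0,-6.1]]'
python3 -m jog '[[0.6,0,0,0,0,0,0],[0.6,0,0,-0.1,0,0,0],[0.6,0,0,-0.18,0,0,0],[0.6,0,0,-0.18,0,0,0],[0.6,0,0,-0.18,0,0,0]]'
```

```text
time: 37.45
ee_pos: [0.463, -0.1601, -0.0056]
tcp_rot: [-89.8, 0.2, 14.4]
wrist_force: [-1.5, 0.2, 1.1]
opening: 0.0849
time: 37.75
ee_pos: [0.4655, -0.1618, -0.0237]
tcp_rot: [-90.0, -0.0, 14.4]
wrist_force: [-0.4, 1.0, 0.3]
opening: 0.0855
time: 38.25
ee_pos: [0.4658, -0.1622, -0.0229]
tcp_rot: [-90.1, -0.1, 14.3]
wrist_force: [-0.1, 0.3, 5.1]
opening: 0.0491
time: 38.75
ee_pos: [0.4652, -0.162, -0.0187]
tcp_rot: [-90.0, -0.0, 14.3]
wrist_force: [0.5, -0.1, -2.1]
opening: 0.0493
time: 39.25
ee_pos: [0.465, -0.1619, -0.0191]
tcp_rot: [-90.0, 0.0, -16.4]
wrist_force: [-0.3, -0.7, -2.0]
opening: 0.0492
time: 39.75
ee_pos: [0.465, -0.1619, -0.0192]
tcp_rot: [-90.0, 0.0, -46.9]
wrist_force: [-0.4, -0.3, -1.3]
opening: 0.0492
time: 40.25
ee_pos: [0.4652, -0.1619, -0.0228]
tcp_rot: [-90.0, -0.0, -46.6]
wrist_force: [-3.5, 1.3, 6.4]
opening: 0.0491
```

```bash
python3 -m jog '[[0.3,0,0,0,0,0,0],[0.15,0,0,0,0,0,0],[0,0,0,0,0,0,0],[0,0,0,0,0,0,0],[0,0,0,0,0,0,0]]'
python3 -m jog '[[0,0,0,0.4,0,0,0],[0,0,0,1.8,0,0,0],[0,0,0,3.6,0,0,0],[0,0,0,5.4,0,0,0],[0,0,0,7.2,0,0,0]]'
python3 -m jog '[[0,0,-1.6,1,0,0,0],[0,-0.2,-3.4,1,0,0,0],[0,-0.3,-5.2,1,0,0,0],[0,-0.4,-7,1,0,0,0],[0,-0.5,-8.6,1,0,0,0]]'
python3 -m jog '[[0,0,-0.9,0,0,0,0],[0,0,-0.9,0,0,0,0],[0,0,-0.9,0,0,0,0]]'
python3 wb.py wb2.png
```

```text
time: 40.75
ee_pos: [0.4651, -0.1619, -0.0235]
tcp_rot: [-90.0, 0.0, -46.7]
wrist_force: [-0.1, 0.2, -0.6]
opening: 0.0853
time: 41.25
ee_pos: [0.4648, -0.1618, 0.1592]
tcp_rot: [-90.0, -0.0, -46.7]
wrist_force: [1.8, -0.1, 1.2]
opening: 0.0851
time: 41.75
ee_pos: [0.4522, -0.379, 0.1824]
tcp_rot: [-90.0, -0.1, -46.7]
wrist_force: [0.7, -0.1, 0.3]
opening: 0.0854
time: 42.05
ee_pos: [0.4524, -0.3994, 0.1818]
tcp_rot: [-90.0, 0.0, -46.7]
wrist_force: [0.8, -0.8, 0.6]
opening: 0.0855
[ 0.4526 -0.3989  0.182 ] [-90.   -0.  -46.7] q [-41.  12.  17.  95.   0.  95.] cam [ 0.499 -0.355  0.362] [-0.19 -0.18 -0.97]
cap [ 0.465  -0.1623] 16.3 body [ 465.3 -163.2] 25.6 mark -49.2 -45.4 234 want -46.6 turn 2.5
cap [ 0.4523 -0.4022] 16.0 body [ 452.2 -402.2] 25.3 mark -130.0 -130.6 167 want 13.6 turn 143.6
readertop c [ 659.  -386.1] size [29.6 67.1] axis 132.9 z 0.075
```

View pics/wb2.png

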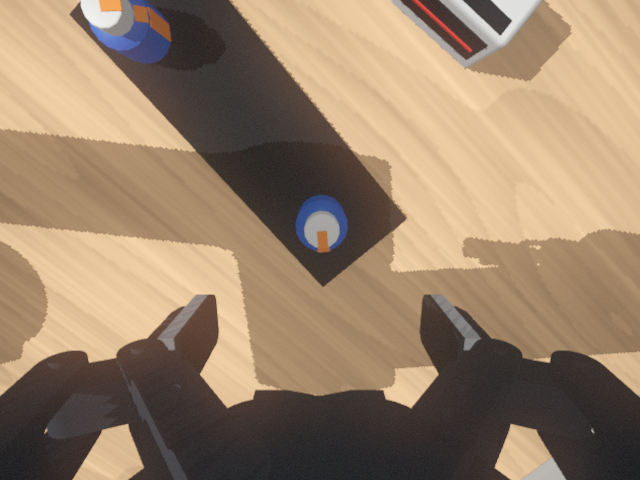

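```bash
python3 -m jog '[[0,0,-0.13,-1.6,0,0,0],[0,0,-0.13,-3.4,0,0,0],[0,0,-0.13,-5.2,0,0,0],[0,0,-0.13,-6.8,0,0,0],[0,0,-0.13,-7.4,0,0,0]]'
python3 -m jog '[[0,0,0,-0.5,0,0,0],[0,0,0,-0.84,0,0,0],[0,0,0,-0.84,0,0,0]]'
python3 -m jog '[[0.1,0,0,0,0,0,0],[0.25,0,0,0,0,0,0],[0.4,0,0,0,0,0,0],[0.5,0,0,0,0,0,0],[0.6,0,0,0,0,0,0]]' 30
python3 -m jog '[[0.6,0,0,0,0,0,0],[0.6,0,0,0,0,0,0],[0.6,0,0,0.1,0,0,0],[0.6,0,0,0.2,0,0,0],[0.6,0,0,0.2,0,0,0]]' 30
python3 -m jog '[[0.6,0,0,0,0,0,1.2],[0.6,0,0,0,0,0,2.8],[0.6,0,0,0,0,0,4.4],[0.6,0,0,0,0,0,6],[0.6,0,0,0,0,0,7.2]]'
python3 -m jog '[[0.6,0,0,0,0,0,1.2],[0.6,0,0,0,0,0,2.8],[0.6,0,0,0,0,0,4.4],[0.6,0,0,0,0,0,6],[0.6,0,0,0,0,0,7.2]]'
python3 -m jog '[[0.6,0,0,0,0,0,1.2],[0.6,0,0,0,0,0,2.8],[0.6,0,0,0,0,0,4.4],[0.6,0,0,0,0,0,6],[0.6,0,0,0,0,0,7.2]]'
python3 -m jog '[[0.6,0,0,0,0,0,1.2],[0.6,0,0,0,0,0,2.8],[0.6,0,0,0,0,0,4.4],[0.6,0,0,0,0,0,6],[0.6,0,0,0,0,0,7.2]]'
python3 -m jog '[[0.6,0,0,0,0,0,0],[0.6,0,0,-0.1,0,0,0],[0.6,0,0,-0.18,0,0,0],[0.6,0,0,-0.18,0,0,0],[0.6,0,0,-0.18,0,0,0]]'
```

```text
time: 42.6
ee_pos: [0.4512, -0.3999, -0.007]
tcp_rot: [-90.0, 0.3, -46.6]
wrist_force: [-0.4, 0.5, 0.5]
opening: 0.0854
time: 42.9
ee_pos: [0.4531, -0.4028, -0.0239]
tcp_rot: [-90.0, -0.0, -46.6]
wrist_force: [-0.3, 0.5, 0.7]
opening: 0.0852
time: 43.4
ee_pos: [0.453, -0.4031, -0.0234]
tcp_rot: [-90.0, -0.1, -46.7]
wrist_force: [-0.2, 0.9, 7.0]
opening: 0.0494
time: 43.9
ee_pos: [0.4527, -0.4027, -0.0192]
tcp_rot: [-90.0, -0.0, -46.7]
wrist_force: [0.1, 0.8, -1.5]
opening: 0.0495
time: 44.4
ee_pos: [0.4525, -0.4026, -0.0197]
tcp_rot: [-90.0, 0.0, -10.3]
wrist_force: [-0.9, 0.4, -1.4]
opening: 0.0492
time: 44.9
ee_pos: [0.4525, -0.4026, -0.0197]
tcp_rot: [-90.0, 0.0, 25.7]
wrist_force: [-0.4, 0.1, -1.4]
opening: 0.0492
time: 45.4
ee_pos: [0.4525, -0.4026, -0.0197]
tcp_rot: [-90.0, -0.0, 61.7]
wrist_force: [0.2, 0.8, -1.0]
opening: 0.0492
time: 45.9
ee_pos: [0.4525, -0.4026, -0.0197]
tcp_rot: [-90.0, -0.0, 97.7]
wrist_force: [-0.2, -0.0, -0.6]
opening: 0.0489
time: 46.4
ee_pos: [0.4527, -0.4027, -0.0233]
tcp_rot: [-90.0, 0.0, 97.2]
wrist_force: [-2.0, 0.9, 5.9]
opening: 0.0493
```

```bash
python3 -m jog '[[0.3,0,0,0,0,0,0],[0.15,0,0,0,0,0,0],[0,0,0,0,0,0,0],[0,0,0,0,0,0,0],[0,0,0,0,0,0,0]]'
python3 -m jog '[[0,0,0,0.4,0,0,0],[0,0,0,1.8,0,0,0],[0,0,0,3.6,0,0,0],[0,0,0,5.4,0,0,0],[0,0,0,7.2,0,0,0]]'
python3 -m jog '[[0,0,0,1.8,0,0,0],[0,-0.4,0.8,3.6,0,0,0],[0,-0.8,1.6,5,0,0,0],[0,-1,2.4,5.5,0,0,0],[0,-1,3,5.5,0,0,0]]'
python3 -m jog '[[0,0,0,0,0,0,0],[0,0,0,0,0,0,0]]'
python3 wb.py wb3.png
```

```text
time: 46.9
ee_pos: [0.4526, -0.4027, -0.024]
tcp_rot: [-90.0, -0.0, 97.3]
wrist_force: [-0.1, -0.0, -0.4]
opening: 0.0856
time: 47.4
ee_pos: [0.4524, -0.4025, 0.1588]
tcp_rot: [-90.0, 0.0, 97.3]
wrist_force: [1.0, -0.3, 1.1]
opening: 0.0853
time: 47.9
ee_pos: [0.4276, -0.3271, 0.297]
tcp_rot: [-90.2, 0.2, 97.3]
wrist_force: [-0.2, 0.1, 0.4]
opening: 0.0855
time: 48.1
ee_pos: [0.4277, -0.3276, 0.2924]
tcp_rot: [-89.9, -0.0, 97.4]
wrist_force: [0.6, -0.4, -0.4]
opening: 0.0854
[ 0.4276 -0.3278  0.2921] [-89.9  -0.1  97.4] q [-37.   7.  24. 107.  -0. -45.] cam [ 0.362 -0.337  0.472] [ 0.26  0.03 -0.97]
cap [ 0.4554 -0.4422] 15.9 body [ 456.1 -442.1] 25.6 mark 11.7 11.7 83 want 24.5 turn 12.8
cap [ 0.4643 -0.163 ] 15.9 body [ 464.2 -163.7] 25.2 mark -35.8 -41.9 77 want -46.4 turn -10.6
readertop c [ 671.2 -354.3] size [51.4 98.4] axis 97.2 z 0.0752
```

View pics/wb3.png

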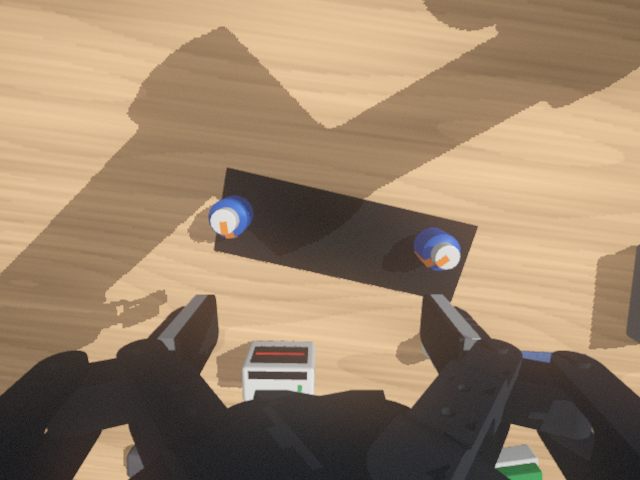

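Bottle B has been knocked about 4 cm towards the mat's end. It is upright at (228,217), mark roughly 12°. I'll look from close by, then put it back further in with the right heading.

```bash
python3 -m jog '[[0,0.2,-1.2,-1.2,0,0,0],[0,0.6,-2.4,-2.4,0,0,0],[0,1,-3.6,-3.6,0,0,0],[0,1.1,-4.58,-4.4,0,0,0],[0,1.1,-4.58,-4.4,0,0,0]]'
python3 -m jog '[[0,0,0,0,0,0,0],[0,0,0,0,0,0,0]]'
python3 wb.py wb4.png
```

```text
time: 48.65
ee_pos: [0.4536, -0.4439, 0.177]
tcp_rot: [-89.7, -0.4, 97.2]
wrist_force: [0.1, 0.4, 0.7]
opening: 0.0853
time: 48.85
ee_pos: [0.4552, -0.4419, 0.1843]
tcp_rot: [-90.0, 0.0, 97.3]
wrist_force: [0.1, -0.3, 0.1]
opening: 0.0853
[ 0.4554 -0.4419  0.1849] [-90.1   0.1  97.4] q [-44.  17.  23.  96.   0. -52.] cam [ 0.389 -0.451  0.365] [ 0.26  0.03 -0.97]
cap [ 0.4556 -0.4425] 16.1 body [ 455.9 -442.2] 25.4 mark 14.4 13.4 163 want 24.6 turn 10.2
cap [ 0.4656 -0.164 ] 17.2 body [ 465.1 -163.7] 25.6 mark -35.1 -42.5 152 want -46.5 turn -11.4
```

```bash
python3 -m jog '[[0,0,0,-1.6,0,0,0],[0,0,0,-3.4,0,0,0],[0,0,0,-5.2,0,0,0],[0,0,0,-6.8,0,0,0],[0,0,0,-7.4,0,0,0]]'
python3 -m jog '[[0,0,0,-0.5,0,0,0],[0,0,0,-0.9,0,0,0],[0,0,0,-0.9,0,0,0]]'
python3 -m jog '[[0.1,0,0,0,0,0,0],[0.25,0,0,0,0,0,0],[0.4,0,0,0,0,0,0],[0.5,0,0,0,0,0,0],[0.6,0,0,0,0,0,0]]' 30
python3 -m jog '[[0.6,0,0,0,0,0,0],[0.6,0,0,0,0,0,0],[0.6,0,0,0.15,0,0,0],[0.6,0,0,0.3,0,0,0],[0.6,0,0,0.3,0,0,0]]' 30
python3 -m jog '[[0.6,0,0.3,0,0,0,0],[0.6,0,0.8,0,0,0,0],[0.6,0,1.3,0,0,0,0],[0.6,0,1.5,0,0,0,0],[0.6,0,1.5,0,0,0,0]]'
python3 -m jog '[[0.6,0,0,0,0,0,0],[0.6,0,0,-0.1,0,0,0],[0.6,0,0,-0.2,0,0,0],[0.6,0,0,-0.28,0,0,0],[0.6,0,0,-0.28,0,0,0]]'
```

```text
time: 49.4
ee_pos: [0.454, -0.4402, -0.0044]
tcp_rot: [-89.9, -0.2, 97.4]
wrist_force: [-0.3, 0.3, -0.4]
opening: 0.085
time: 49.7
ee_pos: [0.4554, -0.4424, -0.0235]
tcp_rot: [-90.0, 0.0, 97.4]
wrist_force: [0.1, -0.1, 0.4]
opening: 0.0852
time: 50.2
ee_pos: [0.4556, -0.4426, -0.0228]
tcp_rot: [-90.1, 0.1, 97.3]
wrist_force: [-0.7, 0.8, 6.2]
opening: 0.0491
time: 50.7
ee_pos: [0.4553, -0.4424, -0.0159]
tcp_rot: [-90.0, 0.0, 97.3]
wrist_force: [0.6, -0.2, -0.9]
opening: 0.0491
time: 51.2
ee_pos: [0.4553, -0.4036, -0.0163]
tcp_rot: [-90.0, 0.0, 97.4]
wrist_force: [0.5, 0.2, -1.1]
opening: 0.049
time: 51.7
ee_pos: [0.455, -0.405, -0.0228]
tcp_rot: [-90.0, 0.0, 97.3]
wrist_force: [-3.5, 2.0, 6.5]
opening: 0.0495
```

Now I release, rise, and check both bottles from nearby, plus everything from the top camera.

```bash
python3 -m jog '[[0.3,0,0,0,0,0,0],[0.15,0,0,0,0,0,0],[0,0,0,0,0,0,0],[0,0,0,0,0,0,0],[0,0,0,0,0,0,0]]'
python3 -m jog '[[0,0,0,0.4,0,0,0],[0,0,0,1.8,0,0,0],[0,0,0,3.6,0,0,0],[0,0,0,5.4,0,0,0],[0,0,0,7.2,0,0,0]]'
python3 -m jog '[[0,0,0,1,0,0,0],[0,0,0,1.2,0,0,0],[0,0,0,1.2,0,0,0]]'
python3 wb.py wb5.png
python3 -m jog '[[0,0,1.6,1.6,0,0,-1.6],[0,0,3.4,1.6,0,0,-3.2],[0,0,5.2,1.6,0,0,-4.8],[0,0,7,1.6,0,0,-6.4],[0,0,8.6,1.6,0,0,-8]]'
python3 -m jog '[[0,0,0.8,-1.6,0,0,0],[0,0,0.8,-1.6,0,0,0],[0,0,0.8,-1.6,0,0,0]]'
python3 wb.py wb6.png
```

```text
time: 52.2
ee_pos: [0.4551, -0.4047, -0.0236]
tcp_rot: [-90.0, -0.0, 97.3]
wrist_force: [-0.5, -0.6, 0.4]
opening: 0.0854
time: 52.7
ee_pos: [0.4549, -0.4045, 0.1593]
tcp_rot: [-90.0, 0.0, 97.3]
wrist_force: [0.2, -0.3, -0.3]
opening: 0.0855
time: 53.0
ee_pos: [0.4554, -0.405, 0.1877]
tcp_rot: [-90.1, 0.1, 97.3]
wrist_force: [-0.5, 0.2, -0.9]
opening: 0.0853
[ 0.4551 -0.4047  0.1862] [-90.   -0.   97.3] q [-42.  13.  18.  95.   0. -49.] cam [ 0.389 -0.414  0.366] [ 0.26  0.03 -0.97]
cap [ 0.4551 -0.4059] 16.0 body [ 455.7 -405.9] 25.5 mark 13.2 13.3 160 want 14.9 turn 1.6
cap [ 0.4644 -0.1629] 16.6 body [ 464.8 -163.6] 25.5 mark -36.9 -42.5 151 want -46.5 turn -9.6
time: 53.55
ee_pos: [0.4542, -0.1876, 0.2248]
tcp_rot: [-89.9, 0.0, 57.0]
wrist_force: [0.7, -0.6, 0.0]
opening: 0.0854
time: 53.85
ee_pos: [0.4543, -0.1693, 0.1854]
tcp_rot: [-89.8, 0.0, 57.4]
wrist_force: [0.2, 0.0, 1.7]
opening: 0.0856
[ 0.4552 -0.1702  0.1869] [-90.    0.   57.4] q [-20.  -4.   0.  94.  -0.  12.] cam [ 0.399 -0.136  0.367] [ 0.22 -0.14 -0.97]
cap [ 0.4648 -0.162 ] 16.2 body [ 464.9 -162.6] 25.6 mark -43.0 -43.4 156 want -46.6 turn -3.6
cap [ 0.4493 -0.4043] 14.8 body [ 447.5 -402.5] 23.8 mark nan nan 0 want 14.0 turn nan
```

Both bottles are within 4° of target, against about 8° allowed. The arm retreats for a final overview.

```bash
python3 -m jog '[[0,-0.6,0,1.6,0,0,0],[0,-1.4,-0.4,3,0,0,0],[0,-2.4,-1,4.4,0,0,0],[0,-3.4,-1.8,5.2,0,0,0],[0,-4.4,-2.8,5.2,0,0,0]]'
python3 -m jog '[[0,-0.8,-1.6,0,0,0,0],[0,-1.6,-3.2,0,0,0,0],[0,-2.2,-4.6,0,0,0,0],[0,-2.4,-5.4,0,0,0,0],[0,-2.4,-5.4,0,0,0,0]]'
python3 -m jog '[[0,0,0,0,0,0,0],[0,0,0,0,0,0,0],[0,0,0,0,0,0,0]]'
cat > fin.py <<'E'
from h import *
im,d,P=snap('top','t9.png');z=P[...,2];I=im.astype(int)
def rc(M,n):
    M=cv2.morphologyEx(M.astype(np.uint8),cv2.MORPH_OPEN,np.ones((3,3)))>0;Q=P[M]; print(n,[np.round(v,1) for v in cv2.minAreaRect((Q[:,:2]*1000).astype(np.float32))],len(Q)) if len(Q) else print(n,0)
def nr(x,y,r): return np.hypot(P[...,0]-x,P[...,1]-y)<r
n=nr(.663,.035,.12); rc(n&(z>.0095)&(z<.03),'frame'); rc(n&(z<.03)&(I[...,2]>I[...,0]*1.2),'frame+pad')
n=nr(.475,.243,.12); rc(n&(z>.068)&(z<.12),'slate'); rc(n&(z>.1)&(z<.12),'dish')
rc(nr(.618,-.115,.06)&(z>.03)&(z<.07),'jar'); rc(nr(.695,.3,.07)&(z>.1),'torch')
D=np.load('pics/top.npz')['P'];P=D;z=P[...,2]; rc(nr(.618,-.115,.06)&(z>.03)&(z<.07),'jar0'); rc(nr(.695,.3,.07)&(z>.1),'torch0')
cv2.imwrite('pics/t9c.png',cv2.resize(im[120:320,200:560],None,fx=2.2,fy=2.2,interpolation=2)[:,:,::-1])
E
python3 fin.py
```

```text
time: 54.4
ee_pos: [0.3449, -0.2417, 0.3213]
tcp_rot: [-90.4, 0.0, 57.3]
wrist_force: [0.8, -0.5, -0.2]
opening: 0.0855
time: 54.9
ee_pos: [0.2838, -0.3781, 0.3171]
tcp_rot: [-90.0, 0.0, 57.1]
wrist_force: [0.0, 0.1, 0.3]
opening: 0.0853
time: 55.2
ee_pos: [0.2855, -0.3742, 0.3172]
tcp_rot: [-90.1, 0.0, 57.4]
wrist_force: [0.4, -0.3, 0.2]
opening: 0.0854
frame [array([663.6,  34.7]), array([ 62.6, 150. ]), np.float64(4.2)] 1083
frame+pad [array([663.1,  34.7]), array([ 86.2, 176.2]), np.float64(4.1)] 1808
slate [array([475.2, 243.2]), array([ 60.7, 140.2]), np.float64(14.4)] 1263
dish 0
jar [array([ 618.6, -115.7]), array([45.5, 44.1]), np.float64(88.7)] 247
torch [array([693.5, 299.6]), array([54.5, 53.3]), np.float64(1.3)] 428
jar0 [array([ 618.5, -115.6]), array([45.1, 44. ]), np.float64(90.0)] 249
torch0 [array([693.3, 299.6]), array([53.4, 54.5]), np.float64(89.9)] 419
```

View pics/t9c.png

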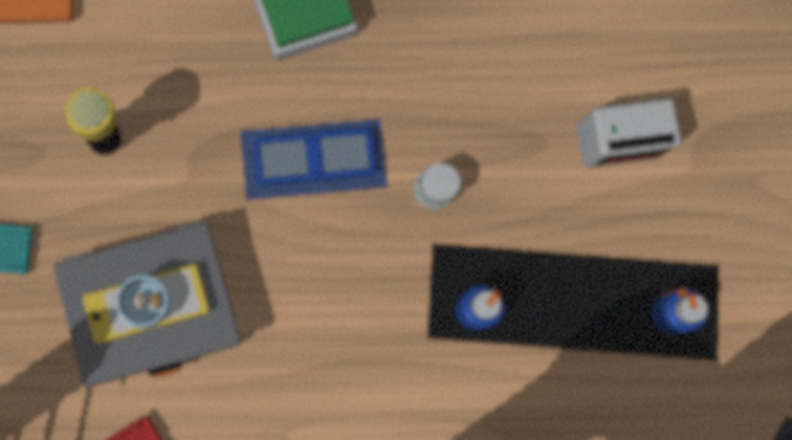

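Everything is in place: frame on pad at (315,158), slate and dish on the box, both marks facing the reader, jar and torch unmoved.

```bash
python3 -c "
from workcell import bot
print(bot.job_done())"
```

```text
the job is handed in; nothing more can be done
None
```

The dive kit is booked out and the job is handed in at about 55 s on the robot's clock; no verdict is reported, so this rests on my own last checks.

**Stack:** I moved the dish and then the slate aside and put the frame on the pad. Then I put the slate back on the dry box and the dish back on the slate.
- **Frame on pad:** under 1 mm off centre and square to about 0.1°.
- **Slate on box:** about 1 mm off centre and square to about 0.1°.
- **Dish on slate:** within about 1.5 mm of centre, with both shells seen in it. This was measured by the wrist camera just after placing. The final top-view depth check for the dish found no points, but the dish shows in place in that picture.

**Bottles:** both stand upright on the mat. The first points about 0–4° off the line to the reader window, the second about 2°; the limit is roughly 8°. Two oblique views read the first bottle about 10° off, but two closer views gave 2.5° and 3.6°, which I trusted. The second bottle was knocked about 4 cm along the mat after I had turned it, so I put it back further in and rechecked it.

**Jar and torch:** neither moved, to within 0.2 mm.

**Fingertip offset:** the real fingertips sit about 38–50 mm behind the reported TCP. My first grip on the dish closed above its rim without touching it, and I corrected for the offset from then on.

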